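Gauge the mortar level in a mould and lock the reading

TASK

Stand the depth gauge across the rim of the steel mould so that its probe is over the middle of the well, flat on the rim. Lower the probe gently until it touches the mortar at the bottom, and then, with the probe still touching, fold its locking lever fully down. Leave the gauge standing there, locked and still touching the mortar.

Things in the scene. Friction and masses are not known exactly. Their poses are not given: they have to be found in the camera images.
- mould: steel mortar mould fixed to the table: square block 90 x 90 mm (base plate 92 x 92), 50 mm high, with a square open well of 50 x 50 mm in the middle of its top and walls 20 mm thick. Hardened grey mortar lies in the well with its level top somewhere from 12 to 30 mm below the rim (different each time, not told). Origin: centre of its underside on the table; z up, x and y along its sides
- mould_rim (a point): centre of the well's mouth at the height of the rim (50 mm above the table); axes as the mould's. Mould and gauge lie on the table's front strip; two fixed boxes up to 0.37 m high stand just behind it, their fronts about 60 mm behind the mould's and gauge's centres at the nearest: bring the hand in from the robot's side, keep the wrist clear of them
- gauge: loose steel bridge depth gauge, 0.6 kg in all, standing on the table: flat bridge base 100 mm long (its x) x 36 mm wide (its y) x 14 mm high, with a guide block 26 x 26 mm up to 34 mm above the underside; through it slides the upright round probe rod. Axes: x along the bridge, z up; the locking lever is on the -x side, and the gauge stands with -x roughly towards the robot. Origin: centre of its underside, on the rod's axis
- gauge_foot (a point): centre of the underside of the gauge's base (same point and axes as the gauge's origin)
- probe: the sliding probe of the gauge: rod of 8 mm diameter with a rounded tip below and a thumb block on top. Its origin lies on the rod's axis, at the gauge's origin when the probe is fully up, and moves with the rod. Friction of 2.5 N holds it at any height when let go; its travel is 40 mm
- probe_head (a point): centre of the probe's thumb block, 26 mm along the gauge's x, 18 mm along its y (grasp it across y) and 24 mm high; 94 mm above the gauge's underside when the probe is fully up. Pulled up by it, the probe meets its top stop and the whole gauge then lifts with it and hangs level
- probe_tip (a point): lowest point of the probe, 88 mm below probe_head; 6 mm above the gauge's underside when the probe is fully up
- lever_pad (a point): centre of the round pad (12 mm diameter, 16 mm wide along the gauge's y) at the end of the locking lever, 42 mm from the hinge. Press it from above (2 N) and follow it outwards on its arc, as it can bind if pressed straight down, until the lever is level at its stop (pad then 56 mm from the rod's axis, 26 mm above the underside)
- lock (a joint): angle of the locking lever: 0 raised 30 degrees above level (open), 0.52 level at its stop (locked); it stays where it is left. The lever slants up and away to the gauge's -x; its hinge lies along the gauge's y, 14 mm from the rod's axis towards -x and 26 mm above the gauge's underside

How it is judged:
By the outcome, as a careful person would: the job done as asked, in the order asked, and still so for the second after the job is handed in, with the robot touching nothing.
It also fails if it takes over 54 s, if anything falls off the work surface, if the arm or the gripper's body presses on something with over 40 N, if the wrist force passes 120 N, or if a joint passes its speed limit or range.

ROBOT

A 6-joint arm with a two-finger parallel gripper is mounted at the origin on a cart in front of the work surface, level with it; the furniture and walls round the work are solid. World frame = base frame: x ahead of the robot, y to its left, z up, the work surface at z = 0. Lengths are in m, angles in rad, forces in N, time in s.
With the tool pointing down it reaches from about 0.35 to 0.975 m from the base axis. Payload 7.1 kg.
Tool frame: the origin (TCP) lies at the very end of the fingers, on their centre line; the grasp point (between the pads) lies 19 mm behind it (robot.grip_point_offset is the distance from the TCP to the grasp point, in m); z points along the fingers, x is the direction in which the jaws open and shut, and the axes are right-handed (so a half turn about z gives the same grasp; the last joint's range is limited). The gripper opens to 88 mm and grips with 3 to 60 N. Pads are 20 mm wide; open, the fingers measure 115 mm over their backs; the gripper's body (75 mm by 178 mm) begins 61 mm behind the grasp point.
Start: joints at [-1.302, 0.423, 1.63, -0, 1.089, -0.019], TCP at [0.177, -0.599, 0.194] pointing down, gripper open.
Joint ranges: [-3, 3], [-0.9, 2.11], [0.09, 2.58], [-1.31, 4.45], [0.11, 2.69], [-2.54, 2.54]. Speed limits (rad/s): [2.39, 2.39, 3.01, 3.14, 3.14, 3.14].

INTERFACE

Orientations are given as a unit quaternion [x, y, z, w].
In Python, from cell import robot, imaging gives the robot as it stands. The module is installed in compiled form; this text tells all that it offers.
- The arm moves only by the tool carry_out, never from a script. Its arguments are lists of equal length, an entry for each row: "slide": the shift along the world's x, y, z in units of 50 mm (1.0 is 50 mm), a list of three; "spin": the turn about the world's z in units of 10 degrees (1.0 is 10 degrees); "claw": the opening in per cent of the stroke, from 0 (shut) to 100 (fully open). A call has 1 to 5 rows; each row is the pose to reach, as a shift and turn from the pose measured when the call began; what a row does not reach only later rows make up. A row lasts 1/8 s, in which the tool goes at most 62.5 mm and 10.7 degrees, less where a joint would pass 70% of its speed; a pose out of reach is approached as far as the arm can. A call with a gripper value outside its range is refused whole. The fingers move at their own pace and stop on an object; "grip_force" is the grip in N (left out, the last holds). Time passes only in rows, so rows that repeat a pose let the fingers close. It gives the time, the measured TCP pose, the force and the opening at its end, in the units of the state.
- robot.get_obs(): the state, without advancing time (a new reading comes with each control period).
- imaging.capture(name): name is "scene" or "side" or "wrist"; returns a dict with "pixels" (384x512x3 uint8, blue, green, red), "depth" (384x512 float32, m along the optical axis (not along the pixel's ray), 0 where there is no reading), "intrinsics" (3x3 intrinsics, pixels), "distortion" ([k1, k2, p1, p2, k3] as OpenCV has them; the pictures are not rectified), "rvec" (rotation vector, rad) and "tvec" (3), from world to camera coordinates, as OpenCV has them. Camera axes: x right, y down, z forward; pixel columns grow to the right and rows downward; lengths in m; the calibration is good to about 2 mm. A picture is of the moment at which its call begins.
- robot.hand_in(): hands the job in, once; it reports no verdict.
The state is a dict: "time_s": time; "joint_pos": joint angles; "qvel": joint speeds; "effort": joint torques, N m; "position": TCP position; "orientation": TCP orientation; "contact_force": force on the tool from outside, world axes, zero at the start; "torque": the same for the moment, N m; "finger_gap": finger opening in m.
Only numpy, scipy, OpenCV 4.12 (cv2) and the standard library are available. Lean on these libraries where they do the work, as an engineer would, in place of code of your own. Each camera call takes 0.05 s, during which the arm holds its last target.

## Working session

There is one attempt and no reset: what is moved stays moved. The work goes in short steps, Python scripts to look and compute and a tool call to move; the robot and the scene stay as the last step left them, time stands still between calls to the robot, and variables do not carry over. Pictures are saved under pics/ and viewed, and the job is handed in when it is done.

Besides the shell and the picture viewer there is one more tool, called by a JSON object that holds its "api" and its "payload", one argument or row to a line. carry_out: Moves the arm, as the interface text tells. Its arguments: {"type":"object","properties":{"slide":{"type":"array"},"spin":{"type":"array"},"claw":{"type":"array"},"grip_force":{"type":"number"}},"required":["slide","spin","claw"]}

```bash
ls; mkdir -p pics; python3 - <<'E'
from cell import robot, imaging
import cv2, json, numpy as np
o=robot.get_obs(); print({k:np.round(v,3).tolist() for k,v in o.items()})
for n in ["scene","side","wrist"]:
    c=imaging.capture(n); np.savez(f"cap_{n}.npz",**c)
    cv2.imwrite(f"pics/{n}0.png",c["pixels"])
    R=cv2.Rodrigues(np.array(c["rvec"],float))[0]; print(n,(-R.T@np.array(c["tvec"]).ravel()).round(3), R[2].round(2), np.round(c["intrinsics"],0).tolist(), np.round(c["distortion"],3))
E
```

```text
pics
{'time_s': 0.0, 'joint_pos': [-1.302, 0.424, 1.631, 0.0, 1.089, -0.019], 'qvel': [0.001, -0.001, 0.001, -0.001, -0.0, -0.001], 'effort': [0.001, -54.463, -27.367, 0.065, 0.023, -0.0], 'position': [0.177, -0.599, 0.194], 'orientation': [0.801, -0.598, -0.001, -0.0], 'contact_force': [-0.701, -0.017, 0.431], 'torque': [0.003, 0.026, 0.021], 'finger_gap': 0.088}
scene [-0.327  0.866  0.81 ] [ 0.58 -0.63 -0.52] [[480.0, 0.0, 254.0], [0.0, 480.0, 191.0], [0.0, 0.0, 1.0]] [0.014 0.    0.    0.    0.   ]
side [ 0.279 -0.681  0.551] [ 0.23  0.8  -0.55] [[386.0, 0.0, 260.0], [0.0, 386.0, 194.0], [0.0, 0.0, 1.0]] [-0.113  0.     0.     0.     0.   ]
wrist [ 0.257 -0.575  0.383] [-0.29 -0.08 -0.95] [[265.0, 0.0, 250.0], [0.0, 265.0, 193.0], [0.0, 0.0, 1.0]] [-0.006  0.     0.     0.     0.   ]
```

View pics/scene0.png

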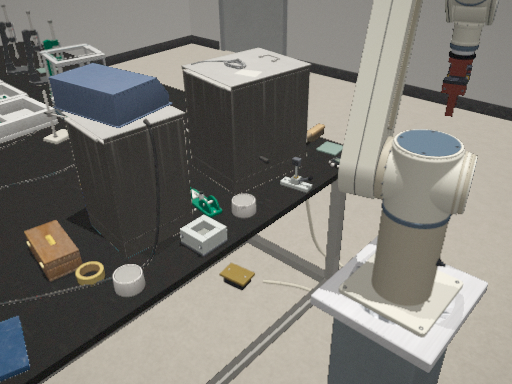

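View pics/side0.png

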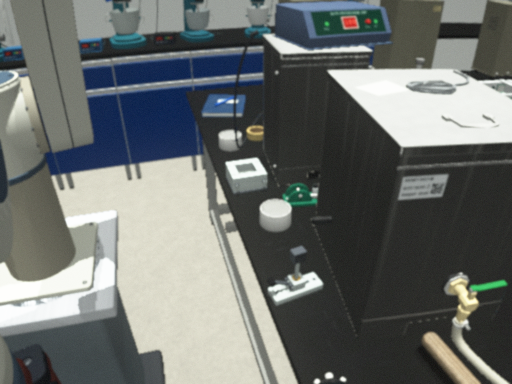

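View pics/wrist0.png

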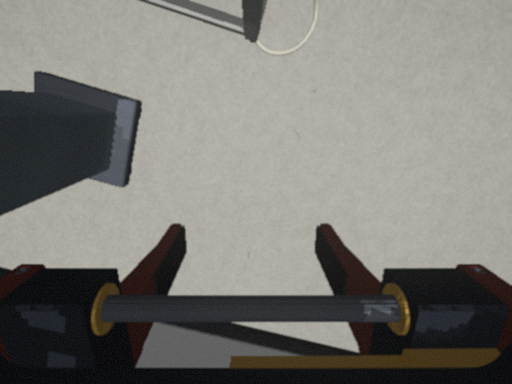

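Scene view: mould at about (204,234), gauge at (297,178). Side view: mould at (246,174), gauge at (297,278) with its thumb block at (297,252). The wrist camera sees only the floor. I'll zoom in and measure next.

```bash
cat > h.py <<'E'
import cv2, numpy as np
def cam(c):
    R=cv2.Rodrigues(np.array(c["rvec"],float))[0]; t=np.array(c["tvec"],float).ravel()
    return np.array(c["intrinsics"],float),np.array(c["distortion"],float),R,t
def plane(c,uv,z):
    K,D,R,t=cam(c); p=cv2.undistortPoints(np.array(uv,float).reshape(-1,1,2),K,D).reshape(-1,2)
    d=np.c_[p,np.ones(len(p))]@R; o=-R.T@t
    return o+d*((z-o[2])/d[:,2:3])
def cloud(c):
    K,D,R,t=cam(c); h,w=c["depth"].shape
    vv,uu=np.mgrid[0:h,0:w]; uv=np.stack([uu,vv],-1).reshape(-1,1,2).astype(float)
    p=cv2.undistortPoints(uv,K,D).reshape(-1,2); d=c["depth"].reshape(-1,1)
    return ((np.c_[p,np.ones(len(p))]*d-t)@R).reshape(h,w,3)
def proj(c,P):
    K,D,R,t=cam(c); return cv2.projectPoints(np.array(P,float).reshape(-1,1,3),np.array(c["rvec"],float),t,K,D)[0].reshape(-1,2)
def tri(c1,uv1,c2,uv2):
    A=[];out=[]
    Ps=[];q=[]
    for c,uv in((c1,uv1),(c2,uv2)):
        K,D,R,t=cam(c); Ps.append(np.c_[R,t]); q.append(cv2.undistortPoints(np.array(uv,float).reshape(-1,1,2),K,D).reshape(-1,2).T)
    X=cv2.triangulatePoints(Ps[0],Ps[1],q[0],q[1]); return (X[:3]/X[3]).T
def crop(c,x0,y0,x1,y1,s,name):
    cv2.imwrite(name,cv2.resize(c["pixels"][y0:y1,x0:x1],None,fx=s,fy=s,interpolation=cv2.INTER_CUBIC))
E
python3 - <<'E'
from h import *
a=dict(np.load("cap_scene.npz"));b=dict(np.load("cap_side.npz"))
crop(a,170,145,330,265,5,"pics/scene_z.png")
crop(b,210,145,340,310,3.5,"pics/side_z.png")
for n,c,boxes in(("scene",a,[(178,214,230,254),(278,150,318,194)]),("side",b,[(220,152,272,198),(262,240,328,308)])):
    X=cloud(c)
    for x0,y0,x1,y1 in boxes:
        P=X[y0:y1,x0:x1].reshape(-1,3); g=c["pixels"][y0:y1,x0:x1].min(-1).ravel()
        m=(P[:,2]>0.006)&(c["depth"][y0:y1,x0:x1].ravel()>0)&(g>70)
        Q=P[m]; print(n,len(Q),Q.mean(0).round(3),np.percentile(Q,[2,98],axis=0).round(3).tolist(), np.histogram(Q[:,2],bins=np.arange(0,.13,.01))[0])
E
```

```text
scene 1259 [0.481 0.195 0.037] [[0.445, 0.144, 0.008], [0.533, 0.234, 0.053]] [ 56 139 199 210 354 301   0   0   0   0   0   0]
scene 350 [ 0.48  -0.21   0.029] [[0.435, -0.24, 0.007], [0.537, -0.189, 0.104]] [ 30 173  26  55  16   9   7   6   0   1  27   0]
side 1178 [0.486 0.17  0.038] [[0.445, 0.139, 0.008], [0.533, 0.228, 0.054]] [ 63 129 165 193 202 426   0   0   0   0   0   0]
side 1167 [ 0.479 -0.219  0.03 ] [[0.434, -0.236, 0.007], [0.53, -0.196, 0.105]] [ 88 612  66 197  50  15  20  10   1   0 108   0]
```

View pics/scene_z.png

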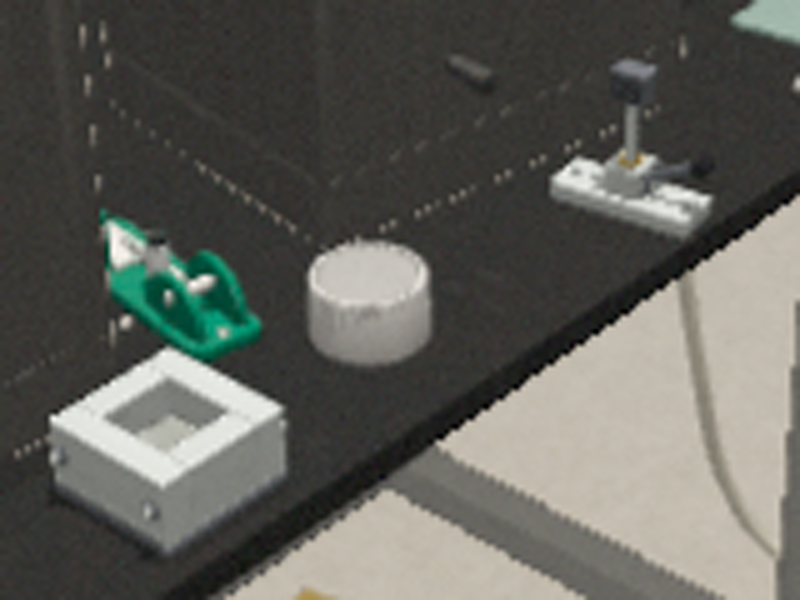

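View pics/side_z.png

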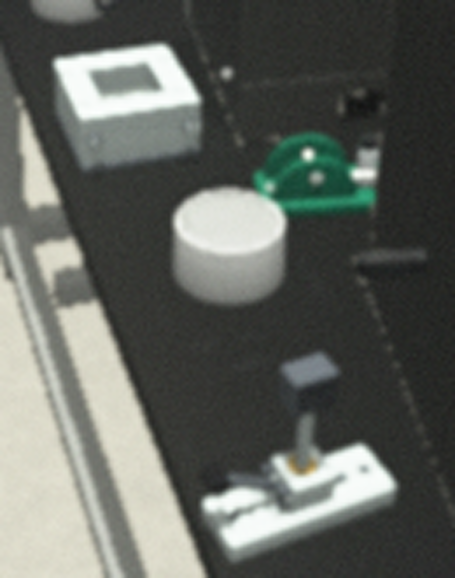

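The zooms show the mould with its well, and the gauge with its dark thumb block, amber collar and dark lever pointing towards the robot. I'll now measure both by plane-cast rectangles.

```bash
cat > meas.py <<'E'
from h import *
def rect(P):
    r=cv2.minAreaRect((P[:,:2]*1000).astype(np.float32)); return np.round(r[0],1),np.round(r[1],1),round(r[2],1)
if __name__=="__main__":
  a=dict(np.load("cap_scene.npz"));b=dict(np.load("cap_side.npz"))
  for n,c,mb,gb in(("scene",a,(178,214,230,254),(278,150,318,194)),("side",b,(220,152,272,198),(262,240,328,308))):
    X=cloud(c); g=c["pixels"].min(-1)
    def box(bx):
        m=np.zeros(g.shape,bool); m[bx[1]:bx[3],bx[0]:bx[2]]=1; return m&(c["depth"]>0)
    # mould top
    m=box(mb)&(abs(X[...,2]-.05)<.006)&(g>100)
    vs,us=np.nonzero(m); P=plane(c,np.c_[us,vs],.05); print(n,"mould rim",len(P),rect(P),P.mean(0).round(4))
    # well hole: contours with hierarchy
    cs,h=cv2.findContours(m.astype(np.uint8),cv2.RETR_CCOMP,cv2.CHAIN_APPROX_NONE)
    for k,q in enumerate(cs):
        if h[0][k][3]>=0 and len(q)>15: Q=plane(c,q.reshape(-1,2),.05); print("  hole",rect(Q))
    w=box(mb)&(X[...,2]>.01)&(X[...,2]<.042)&(abs(X[...,0]-.489)<.025)&(abs(X[...,1]-.187)<.025)
    print("  well z",np.percentile(X[w][:,2],[5,25,50,75]).round(4) if w.sum() else None,w.sum())
    m=box(gb)&(abs(X[...,2]-.014)<.005)&(g>110)
    vs,us=np.nonzero(m); P=plane(c,np.c_[us,vs],.014); print(n,"base",len(P),rect(P))
    m=box(gb)&(abs(X[...,2]-.106)<.004)
    vs,us=np.nonzero(m); P=plane(c,np.c_[us,vs],.106); print(n,"head",len(P),rect(P),X[m].mean(0).round(4),rect(X[m]))
E
python3 meas.py
```

```text
scene mould rim 571 (array([486.3, 189.4]), array([99.7, 95.5]), 1.0) [0.4878 0.1904 0.05  ]
  hole (array([489.6, 189. ]), array([50.8, 52.2]), 89.2)
  well z [0.023  0.0246 0.0254 0.027 ] 61
scene base 171 (array([ 482.7, -206.6]), array([101.8,  46.5]), 8.9)
scene head 19 (array([ 480.7, -205.9]), array([24.3, 18.6]), 23.0) [ 0.4832 -0.2085  0.104 ] (array([ 484.4, -212. ]), array([24.1, 18.3]), 22.8)
side mould rim 554 (array([489.1, 182.8]), array([ 93. , 104.7]), 0.8) [0.4888 0.1813 0.05  ]
  hole (array([488.9, 185.3]), array([50.1, 50.4]), 0.8)
  well z [0.0257 0.0269 0.0313 0.0353] 51
side base 614 (array([ 483.5, -215. ]), array([103.1,  38.9]), 8.8)
side head 106 (array([ 482.1, -216.8]), array([25.4, 20.1]), 15.0) [ 0.4827 -0.2144  0.1042] (array([ 483.7, -213.3]), array([25.6, 18.5]), 17.3)
```

Mould centre is about (0.489, 0.187), yaw about 1°. Gauge is about (0.483, -0.212), yaw about 9°. Next, the box fronts near both.

```bash
python3 - <<'E'
from h import *
for n in("scene","side"):
    c=dict(np.load(f"cap_{n}.npz")); X=cloud(c); m=(c["depth"]>0)&(X[...,2]>.12)&(X[...,2]<.38)&(X[...,0]>.3)&(X[...,0]<.9)&(abs(X[...,1])<.6)
    P=X[m]
    for y in np.arange(-.5,.5,.05):
        q=P[(P[:,1]>=y)&(P[:,1]<y+.05)]
        if len(q)>5: print(n,round(y,2),len(q),"xmin",np.percentile(q[:,0],[2,10,50]).round(3),"zmax",q[:,2].max().round(3))
    t=X[(c["depth"]>0)&(abs(X[...,2])<.005)&(abs(X[...,1])<.3)]; print("table front x", np.percentile(t[:,0],[1,3,5]).round(3))
E
```

```text
scene -0.4 141 xmin [0.552 0.613 0.722] zmax 0.363
scene -0.35 1088 xmin [0.545 0.547 0.552] zmax 0.367
scene -0.3 1218 xmin [0.552 0.554 0.56 ] zmax 0.367
scene -0.25 1210 xmin [0.56  0.562 0.568] zmax 0.373
scene -0.2 1377 xmin [0.568 0.57  0.576] zmax 0.38
scene -0.15 1440 xmin [0.575 0.578 0.584] zmax 0.366
scene -0.1 3892 xmin [0.584 0.588 0.697] zmax 0.363
scene -0.05 940 xmin [0.591 0.594 0.614] zmax 0.362
scene 0.1 43 xmin [0.574 0.587 0.627] zmax 0.379
scene 0.15 1557 xmin [0.569 0.571 0.574] zmax 0.38
scene 0.2 1542 xmin [0.573 0.575 0.579] zmax 0.38
scene 0.25 1890 xmin [0.509 0.578 0.584] zmax 0.38
scene 0.3 3053 xmin [0.494 0.586 0.591] zmax 0.38
scene 0.35 3238 xmin [0.589 0.592 0.654] zmax 0.358
table front x [-0.147 -0.141 -0.135]
side -0.45 399 xmin [0.669 0.672 0.682] zmax 0.149
side -0.4 16316 xmin [0.561 0.576 0.642] zmax 0.362
side -0.35 6357 xmin [0.544 0.546 0.552] zmax 0.367
side -0.3 4144 xmin [0.552 0.554 0.56 ] zmax 0.366
side -0.25 3692 xmin [0.56  0.561 0.582] zmax 0.379
side -0.2 2791 xmin [0.568 0.57  0.576] zmax 0.38
side -0.15 2215 xmin [0.576 0.578 0.584] zmax 0.367
side -0.1 1768 xmin [0.583 0.585 0.591] zmax 0.362
side -0.05 172 xmin [0.589 0.591 0.593] zmax 0.362
side -0.0 79 xmin [0.846 0.848 0.852] zmax 0.352
side 0.1 4440 xmin [0.582 0.601 0.648] zmax 0.38
side 0.15 2290 xmin [0.57  0.572 0.596] zmax 0.38
side 0.2 558 xmin [0.574 0.575 0.578] zmax 0.38
side 0.25 662 xmin [0.503 0.514 0.582] zmax 0.38
side 0.3 463 xmin [0.491 0.493 0.587] zmax 0.38
side 0.35 140 xmin [0.589 0.59  0.591] zmax 0.353
table front x [-0.052 -0.031 -0.01 ]
```

{"api": "carry_out", "payload": {
  "slide": [
    [0.4, 0.6, 0.2],
    [0.8, 1.3, 0.4],
    [1.3, 2.1, 0.7],
    [1.8, 3.0, 1.0],
    [2.4, 4.0, 1.2]
  ],
  "spin": [1, 2, 3, 4, 5],
  "claw": [100, 100, 100, 100, 100]
}}

```text
time_s: 0.78
position: [0.2979, -0.3977, 0.2543]
orientation: [0.98, -0.201, -0.0, 0.0]
contact_force: [1.0, -0.5, 0.2]
finger_gap: 0.0878
```

```bash
python3 - <<'E'
from h import *
for n in("scene","side"):
    c=dict(np.load(f"cap_{n}.npz")); X=cloud(c)
    m=(c["depth"]>0)&(X[...,2]>.06)&(X[...,2]<.5)&(X[...,0]>.42)&(X[...,0]<.56)&(X[...,1]>.0)&(X[...,1]<.5)
    P=X[m]
    for z in np.arange(.06,.5,.04):
        q=P[(P[:,2]>=z)&(P[:,2]<z+.04)]
        if len(q): print(n,round(z,2),len(q),q.min(0).round(3),q.max(0).round(3))
    m=(c["depth"]>0)&(X[...,2]>.01)&(X[...,2]<.5)&(X[...,0]>.42)&(X[...,0]<.545)&(X[...,1]>-.18)&(X[...,1]<.1); P=X[m]
    print(n,"between",len(P),P.min(0).round(3),P.max(0).round(3))
E
```

```text
scene 0.06 41 [0.496 0.152 0.063] [0.559 0.343 0.099]
scene 0.1 44 [0.491 0.322 0.101] [0.501 0.333 0.14 ]
scene 0.14 43 [0.49  0.313 0.143] [0.498 0.328 0.18 ]
scene 0.18 45 [0.49  0.305 0.181] [0.498 0.318 0.219]
scene 0.22 51 [0.493 0.298 0.22 ] [0.502 0.313 0.26 ]
scene 0.26 53 [0.499 0.29  0.26 ] [0.512 0.305 0.299]
scene 0.3 59 [0.508 0.152 0.3  ] [0.56  0.297 0.34 ]
scene 0.34 78 [0.522 0.277 0.341] [0.552 0.289 0.379]
scene 0.38 1 [0.546 0.284 0.381] [0.546 0.284 0.381]
scene between 455 [ 0.474 -0.146  0.011] [0.545 0.043 0.108]
side 0.06 33 [0.494 0.151 0.061] [0.558 0.34  0.1  ]
side 0.1 28 [0.491 0.317 0.101] [0.5   0.331 0.14 ]
side 0.14 39 [0.49  0.311 0.141] [0.496 0.322 0.18 ]
side 0.18 36 [0.491 0.303 0.181] [0.499 0.319 0.22 ]
side 0.22 40 [0.493 0.3   0.221] [0.504 0.307 0.26 ]
side 0.26 39 [0.498 0.289 0.263] [0.511 0.301 0.298]
side 0.3 54 [0.506 0.148 0.3  ] [0.56  0.294 0.34 ]
side 0.34 69 [0.52  0.271 0.341] [0.551 0.288 0.38 ]
side 0.38 1 [0.549 0.277 0.38 ] [0.549 0.277 0.38 ]
side between 827 [ 0.476 -0.147  0.01 ] [0.545 0.038 0.11 ]
```

{"api": "carry_out", "payload": {
  "slide": [
    [0.3, 0.6, 0.2],
    [0.6, 1.2, 0.3],
    [0.9, 1.8, 0.4],
    [1.2, 2.4, 0.5],
    [1.4, 2.8, 0.5]
  ],
  "spin": [1, 2, 3, 4, 5],
  "claw": [100, 100, 100, 100, 100]
}}

```text
time_s: 1.4
position: [0.3684, -0.2565, 0.2796]
orientation: [0.972, 0.235, -0.0, 0.0]
contact_force: [-0.2, 0.1, -0.0]
finger_gap: 0.0879
```

{"api": "carry_out", "payload": {
  "slide": [
    [0.1, 0.1, 0],
    [0.1, 0.2, 0],
    [0.2, 0.4, 0],
    [0.2, 0.6, 0],
    [0.4, 0.8, 0]
  ],
  "spin": [1, 2, 3, 4, 5],
  "claw": [100, 100, 100, 100, 100]
}}

```text
time_s: 2.02
position: [0.3879, -0.216, 0.2794]
orientation: [0.78, 0.626, 0.0, 0.0]
contact_force: [0.2, -0.4, 0.4]
finger_gap: 0.0878
```

{"api": "carry_out", "payload": {
  "slide": [
    [0, 0, 0],
    [0, 0, 0],
    [0, 0, 0],
    [0, 0, 0]
  ],
  "spin": [1, 2, 2.2, 2.2],
  "claw": [100, 100, 100, 100]
}}

```text
time_s: 2.52
position: [0.3878, -0.216, 0.2794]
orientation: [0.647, 0.762, 0.0, -0.0]
contact_force: [-0.7, -0.2, -1.0]
finger_gap: 0.088
```

```bash
python3 - <<'E'
from cell import robot, imaging
from h import *
o=robot.get_obs(); print({k:np.round(o[k],3).tolist() for k in("joint_pos","position","orientation","contact_force")})
c=imaging.capture("wrist"); np.savez("cap_w1.npz",**c); cv2.imwrite("pics/w1.png",c["pixels"])
K,D,R,t=cam(c); print((-R.T@t).round(3),R[2].round(2))
print(proj(c,[[.483,-.212,.1],[.489,.187,.05]]))
E
```

```text
{'joint_pos': [-0.535, 0.046, 1.919, 0.0, 1.177, -2.268], 'position': [0.388, -0.216, 0.279], 'orientation': [0.647, 0.762, 0.0, -0.0], 'contact_force': [-0.651, -0.188, -0.965]}
[ 0.304 -0.229  0.468] [ 0.3   0.05 -0.95]
[[242.48012187 230.9761214 ]
 [461.77675811 253.95264557]]
```

View pics/w1.png

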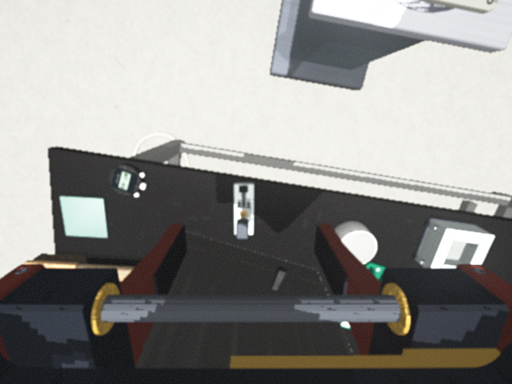

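The wrist view shows the gauge at (244,208), with its head at (242,228) and lever pad at (244,188). The mould's well is near (465,247).

```bash
python3 - <<'E'
from h import *; from meas import rect
c=dict(np.load("cap_w1.npz")); X=cloud(c); g=c["pixels"].min(-1)
crop(c,215,165,275,255,8,"pics/w1z.png")
def box(x0,y0,x1,y1):
    m=np.zeros(g.shape,bool); m[y0:y1,x0:x1]=1; return m&(c["depth"]>0)
b=box(215,165,275,255)
print(np.histogram(X[b][:,2],bins=np.arange(0,.13,.01))[0])
for z,tol,thr in((.014,.005,100),(.106,.006,0)):
    m=b&(abs(X[...,2]-z)<tol)&(g>thr); vs,us=np.nonzero(m); P=plane(c,np.c_[us,vs],z); print(z,len(P),rect(P),P.mean(0).round(4), "depth",rect(X[m]),X[m].mean(0).round(4))
b=box(410,205,505,285); m=b&(abs(X[...,2]-.05)<.005)&(g>100)
vs,us=np.nonzero(m); P=plane(c,np.c_[us,vs],.05); print("mould",len(P),rect(P),X[m].mean(0))
cs,h=cv2.findContours(m.astype(np.uint8),cv2.RETR_CCOMP,cv2.CHAIN_APPROX_NONE)
for k,q in enumerate(cs):
    if h[0][k][3]>=0 and len(q)>15: print("  hole",rect(plane(c,q.reshape(-1,2),.05)))
E
```

```text
[231 551 117 249 100  29   0   1  35  44 155   0]
0.014 462 (array([ 480.1, -212.9]), array([98.3, 34.9]), 9.5) [ 0.4701 -0.2129  0.014 ] depth (array([ 481.4, -212.8]), array([98.8, 35.2]), 9.5) [ 0.4708 -0.2129  0.0122]
0.106 155 (array([ 479.4, -212.4]), array([21.6, 16.7]), 9.1) [ 0.4794 -0.2127  0.106 ] depth (array([ 481.8, -212.2]), array([22.7, 16.9]), 9.1) [ 0.4816 -0.2125  0.1015]
mould 1196 (array([483. , 182.8]), array([80.6, 92.3]), 1.2) [0.47463923 0.1797227  0.04864471]
```

View pics/w1z.png

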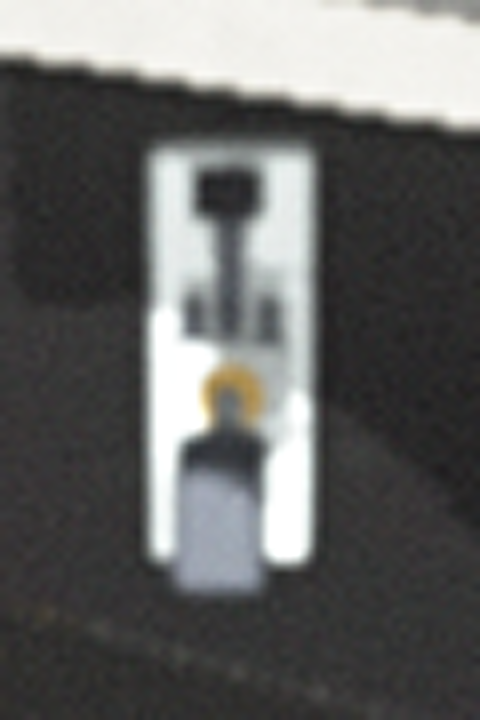

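Gauge is at (0.482, -0.2127), yaw 9.2°, which agrees across views. Tool yaw is 99.3°, already aligned for the grasp. Approaching.

{"api": "carry_out", "payload": {
  "slide": [
    [0.4, 0.02, -0.8],
    [0.9, 0.04, -1.6],
    [1.4, 0.06, -2.2],
    [1.8, 0.07, -2.6],
    [1.88, 0.07, -2.8]
  ],
  "spin": [0, 0, 0, 0, 0],
  "claw": [90, 80, 70, 70, 70]
}}

```text
time_s: 3.2
position: [0.4822, -0.2123, 0.1381]
orientation: [0.648, 0.762, -0.0, -0.001]
contact_force: [-0.3, 0.5, -0.5]
finger_gap: 0.0613
```

```bash
python3 - <<'E'
from cell import robot, imaging
from h import *; from meas import rect
o=robot.get_obs(); print({k:np.round(o[k],4).tolist() for k in("position","orientation","contact_force")})
c=imaging.capture("wrist"); np.savez("cap_w2.npz",**c); cv2.imwrite("pics/w2.png",c["pixels"])
X=cloud(c); m=(c["depth"]>0)&(abs(X[...,2]-.106)<.006)&(abs(X[...,0]-.482)<.03)&(abs(X[...,1]+.213)<.025)
vs,us=np.nonzero(m); P=plane(c,np.c_[us,vs],.106); print(len(P),rect(P),X[m].mean(0))
E
```

```text
{'position': [0.4822, -0.2123, 0.1381], 'orientation': [0.6478, 0.7618, -0.0002, -0.0007], 'contact_force': [-0.324, 0.4596, -0.5486]}
465 (array([ 479.9, -213. ]), array([24.6, 17. ]), 9.2) [ 0.48170626 -0.21270935  0.10156798]
```

View pics/w2.png

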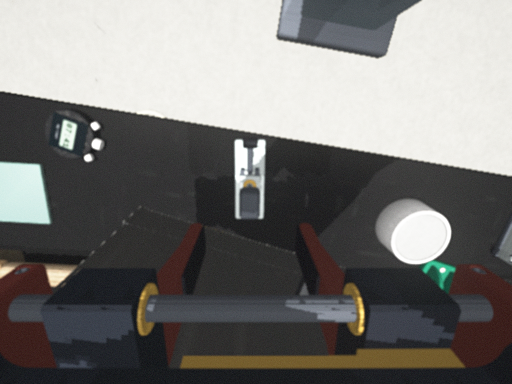

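The wrist view shows the head at (249,203), centred between the fingertips. Going down to the grasp height.

{"api": "carry_out", "payload": {
  "slide": [
    [0, -0.01, -0.5],
    [0, -0.01, -0.9],
    [0, -0.01, -1.2],
    [0, -0.01, -1.26],
    [0, -0.01, -1.26]
  ],
  "spin": [0, 0, 0, 0, 0],
  "claw": [60, 50, 50, 50, 50]
}}

```text
time_s: 3.88
position: [0.4817, -0.2128, 0.075]
orientation: [0.648, 0.762, -0.0, -0.001]
contact_force: [-0.4, 0.3, 1.1]
finger_gap: 0.044
```

{"api": "carry_out", "payload": {
  "slide": [
    [0, 0, 0],
    [0, 0, 0],
    [0, 0, 0],
    [0, 0, 0],
    [0, 0, 0]
  ],
  "spin": [0, 0, 0, 0, 0],
  "claw": [30, 15, 10, 10, 10],
  "grip_force": 25
}}

```text
time_s: 4.5
position: [0.4819, -0.2129, 0.0752]
orientation: [0.648, 0.762, -0.0, -0.001]
contact_force: [-0.2, 0.5, 1.3]
finger_gap: 0.009
```

```bash
python3 - <<'E'
from cell import robot, imaging
from h import *
o=robot.get_obs(); print({k:np.round(o[k],4).tolist() for k in("position","orientation","contact_force","torque","finger_gap")})
c=imaging.capture("side"); np.savez("cap_s3.npz",**c); crop(c,220,180,370,330,4,"pics/s3.png")
E
```

```text
{'position': [0.4819, -0.2129, 0.0752], 'orientation': [0.6479, 0.7617, -0.0002, -0.0006], 'contact_force': [-0.2165, 0.533, 1.2786], 'torque': [-0.024, -0.1696, 0.0128], 'finger_gap': 0.009}
```

View pics/s3.png

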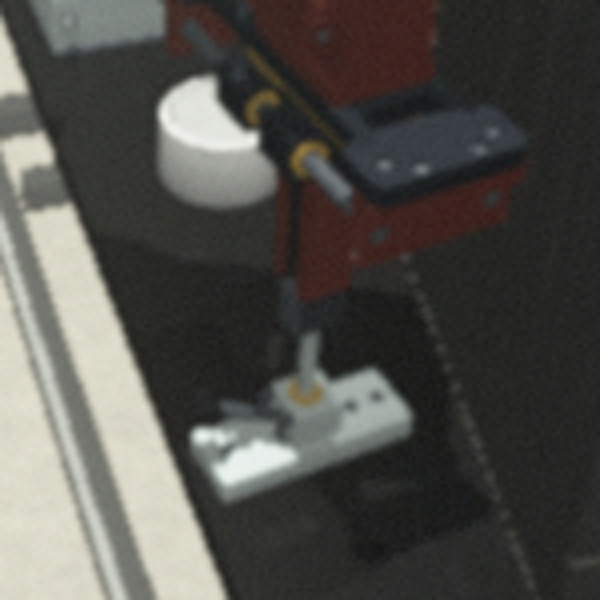

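The gap reads 9 mm, but the head is 18 mm wide. I'll check before doing anything else.

```bash
python3 - <<'E'
from cell import robot, imaging
from h import *
for n,bx,s in (("side",(270,230,330,290),10),("wrist",(200,130,300,240),6),("scene",(270,140,330,200),10)):
    c=imaging.capture(n); np.savez(f"cap_{n}4.npz",**c); crop(c,*bx,s,f"pics/{n}4.png")
    p=proj(c,[[.482,-.2128,.075],[.482,-.2128,.094],[.482,-.2128,.106],[.482,-.2128,.034]]); print(n,((p-np.array(bx[:2]))*s).round(0).tolist())
E
```

```text
side [[263.0, 322.0], [269.0, 243.0], [273.0, 191.0], [251.0, 486.0]]
wrist [[300.0, 555.0], [300.0, 621.0], [300.0, 670.0], [300.0, 446.0]]
scene [[267.0, 259.0], [269.0, 206.0], [270.0, 172.0], [263.0, 371.0]]
```

View pics/side4.png

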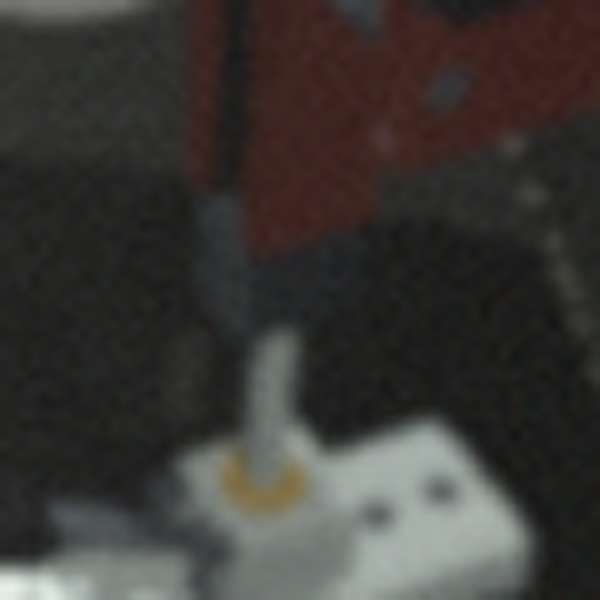

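View pics/wrist4.png

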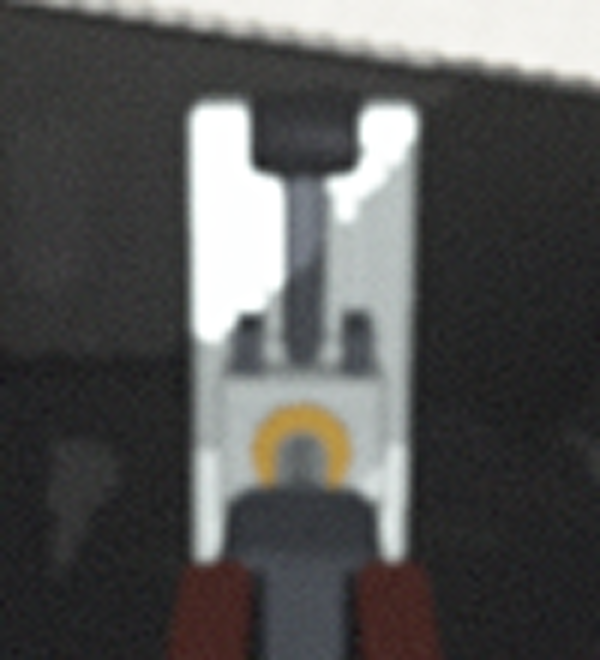

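View pics/scene4.png

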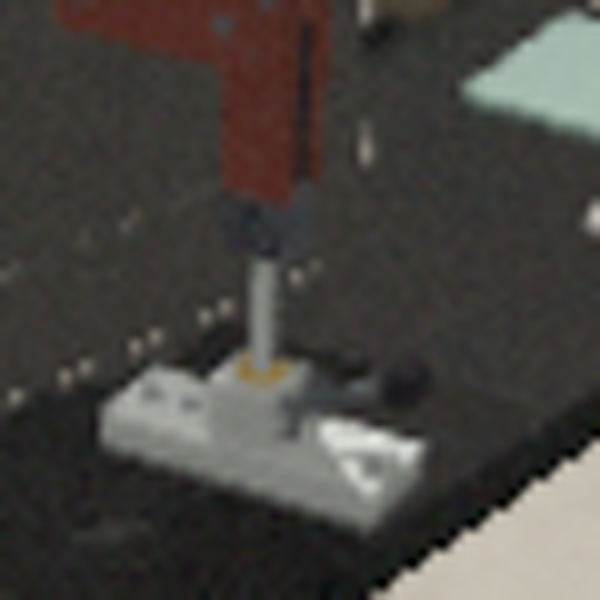

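```bash
python3 - <<'E'
from h import *
a=dict(np.load("cap_w2.npz"))
crop(a,150,150,350,300,4,"pics/w2z.png")
c=dict(np.load("cap_wrist4.npz")); X=cloud(c); g=c["pixels"]
for v in (205,210,214,218,222,226,232,240):
    print(v,[(u,*(X[v,u]*1000).round(0).astype(int)) for u in range(228,276,4)])
c=dict(np.load("cap_side4.npz")); X=cloud(c)
for v in (240,246,250,254,258,262,266,270): print(v,[(u,*(X[v,u]*1000).round(0).astype(int)) for u in range(288,310,3)])
E
```

```text
205 [(228, np.int64(499), np.int64(-234), np.int64(-2)), (232, np.int64(499), np.int64(-230), np.int64(-2)), (236, np.int64(493), np.int64(-225), np.int64(12)), (240, np.int64(485), np.int64(-222), np.int64(33)), (244, np.int64(483), np.int64(-218), np.int64(35)), (248, np.int64(479), np.int64(-215), np.int64(44)), (252, np.int64(478), np.int64(-212), np.int64(45)), (256, np.int64(482), np.int64(-207), np.int64(34)), (260, np.int64(481), np.int64(-203), np.int64(33)), (264, np.int64(488), np.int64(-197), np.int64(12)), (268, np.int64(493), np.int64(-192), np.int64(-2)), (272, np.int64(491), np.int64(-188), np.int64(0))]
210 [(228, np.int64(506), np.int64(-233), np.int64(-3)), (232, np.int64(504), np.int64(-229), np.int64(-1)), (236, np.int64(498), np.int64(-225), np.int64(12)), (240, np.int64(490), np.int64(-221), np.int64(32)), (244, np.int64(488), np.int64(-217), np.int64(35)), (248, np.int64(479), np.int64(-215), np.int64(57)), (252, np.int64(479), np.int64(-212), np.int64(56)), (256, np.int64(486), np.int64(-206), np.int64(35)), (260, np.int64(486), np.int64(-203), np.int64(33)),
[... 6635 characters left out ...]
.int64(-149), np.int64(1)), (297, np.int64(482), np.int64(-217), np.int64(70)), (300, np.int64(518), np.int64(-151), np.int64(-1)), (303, np.int64(522), np.int64(-155), np.int64(1)), (306, np.int64(528), np.int64(-156), np.int64(1)), (309, np.int64(535), np.int64(-157), np.int64(0))]
270 [(288, np.int64(490), np.int64(-155), np.int64(-1)), (291, np.int64(496), np.int64(-158), np.int64(0)), (294, np.int64(501), np.int64(-161), np.int64(2)), (297, np.int64(483), np.int64(-217), np.int64(59)), (300, np.int64(513), np.int64(-163), np.int64(0)), (303, np.int64(519), np.int64(-163), np.int64(-1)), (306, np.int64(525), np.int64(-166), np.int64(0)), (309, np.int64(530), np.int64(-168), np.int64(1))]
```

View pics/w2z.png

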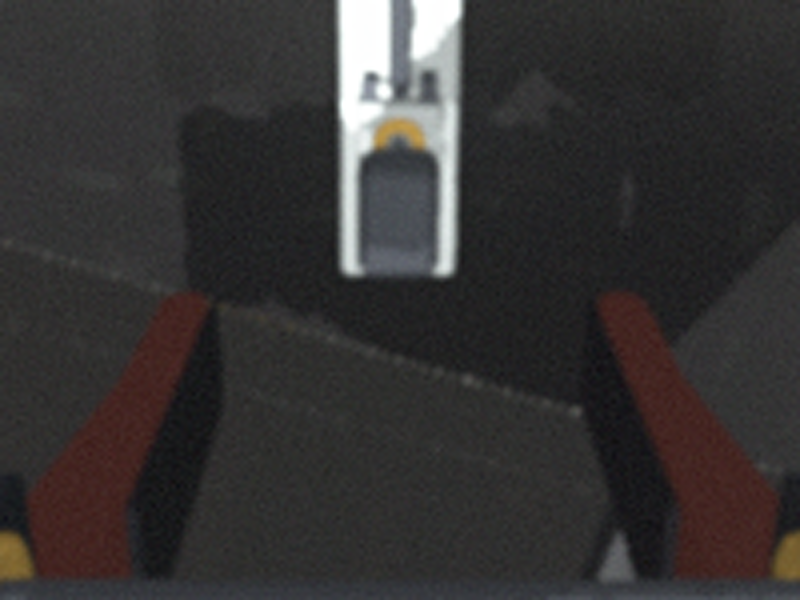

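```bash
python3 - <<'E'
from h import *
for n,z in(("wrist",.194),("w1",.2794),("w2",.1381),("wrist4",.0752)):
    c=dict(np.load(f"cap_{n}.npz")); X=cloud(c); p=c["pixels"].astype(int)
    m=(p[...,2]>p[...,0]+25)&(c["depth"]>0)&(c["depth"]<.25); m[:150]=0
    P=X[m]; print(n,m.sum(),"lowest red above TCP", (np.percentile(P[:,2],[0.5,2,5,50])-z).round(4))
    m=(c["depth"]>0)&(c["depth"]<.25)&(X[...,2]>z-.03); m[:200]=0;P=X[m]; print("   any lowest",(np.percentile(P[:,2],[.1,1,5])-z).round(4))
E
```

```text
wrist 5235 lowest red above TCP [0.1085 0.1144 0.1177 0.1332]
   any lowest [0.028  0.0384 0.0688]
w1 11050 lowest red above TCP [0.0331 0.0433 0.0593 0.1235]
   any lowest [0.0286 0.0386 0.0691]
w2 16190 lowest red above TCP [0.0309 0.0438 0.0634 0.1231]
   any lowest [-0.0281 -0.0183  0.0204]
wrist4 15394 lowest red above TCP [-0.0405  0.0388  0.0611  0.1232]
   any lowest [-0.0285 -0.0185  0.0086]
```

The depth data show the visible finger ends about 28 mm above the reported TCP. They closed just above the head, which hasn't moved. I'll open, go 28 mm lower and try again; the jaws still clear the bridge whichever reading is right.

{"api": "carry_out", "payload": {
  "slide": [
    [0, 0, 0],
    [0, 0, 0],
    [0, 0, 0],
    [0, 0, -0.2],
    [0, 0, -0.5]
  ],
  "spin": [0, 0, 0, 0, 0],
  "claw": [60, 60, 60, 60, 60]
}}

```text
time_s: 5.32
position: [0.482, -0.213, 0.0494]
orientation: [0.648, 0.762, -0.0, -0.0]
contact_force: [0.2, -0.3, -0.2]
finger_gap: 0.0517
```

{"api": "carry_out", "payload": {
  "slide": [
    [0, 0, -0.06],
    [0, 0, -0.06],
    [0, 0, -0.06],
    [0, 0, -0.06],
    [0, 0, -0.06]
  ],
  "spin": [0, 0, 0, 0, 0],
  "claw": [40, 25, 15, 15, 15],
  "grip_force": 25
}}

```text
time_s: 5.95
position: [0.4823, -0.2131, 0.0467]
orientation: [0.648, 0.762, -0.0, -0.0]
contact_force: [1.2, 0.0, 0.7]
finger_gap: 0.0183
```

```bash
python3 - <<'E'
from cell import robot, imaging
from h import *
o=robot.get_obs(); print({k:np.round(o[k],4).tolist() for k in("position","orientation","contact_force","torque","finger_gap")})
for n,bx,s in (("side",(250,210,330,300),6),("wrist",(200,130,300,240),5)):
    c=imaging.capture(n); np.savez(f"cap_{n}5.npz",**c); crop(c,*bx,s,f"pics/{n}5.png")
E
```

```text
{'position': [0.4823, -0.2131, 0.0467], 'orientation': [0.6479, 0.7618, -0.0, -0.0], 'contact_force': [1.1854, 0.0181, 0.6658], 'torque': [0.0178, -0.1538, 0.0249], 'finger_gap': 0.0183}
```

View pics/side5.png

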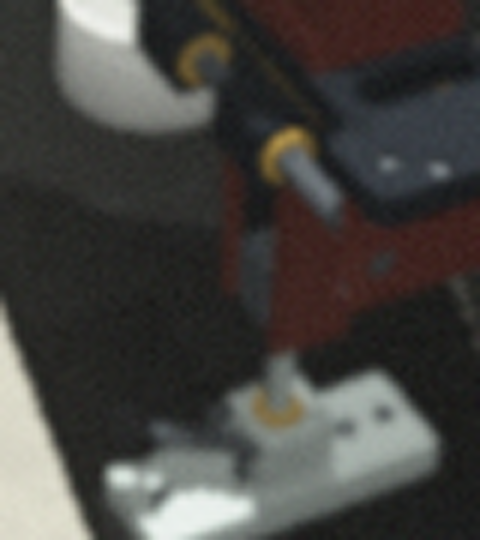

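View pics/wrist5.png

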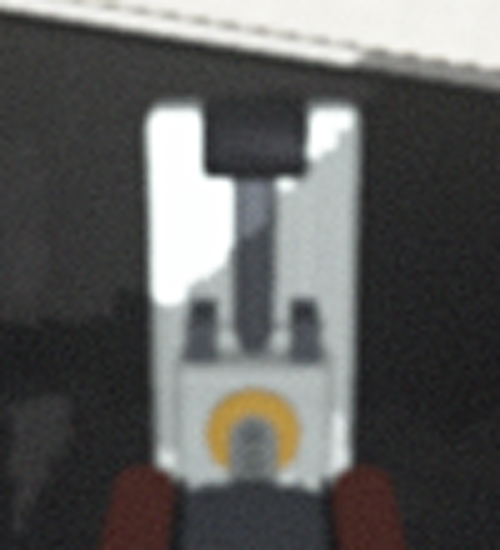

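The gap is 18.3 mm, so the head is gripped. From here I treat the finger end as 28 mm above the reported TCP. Lifting gently.

{"api": "carry_out", "payload": {
  "slide": [
    [0, 0, 0.05],
    [0, 0, 0.15],
    [0, 0, 0.3],
    [0, 0, 0.5],
    [0, 0, 0.6]
  ],
  "spin": [0, 0, 0, 0, 0],
  "claw": [15, 15, 15, 15, 15],
  "grip_force": 40
}}

```text
time_s: 6.68
position: [0.4826, -0.2132, 0.0776]
orientation: [0.648, 0.762, 0.0, 0.0]
contact_force: [-1.0, -0.4, -6.4]
finger_gap: 0.0176
```

```bash
python3 - <<'E'
from cell import robot, imaging
from h import *
o=robot.get_obs(); print({k:np.round(o[k],4).tolist() for k in("position","orientation","contact_force","torque","finger_gap")})
for n,bx,s in (("side",(230,170,340,310),4),):
    c=imaging.capture(n); np.savez(f"cap_{n}6.npz",**c); crop(c,*bx,s,f"pics/{n}6.png")
E
```

```text
{'position': [0.4826, -0.2132, 0.0776], 'orientation': [0.6479, 0.7618, 0.0001, 0.0004], 'contact_force': [-0.9796, -0.4338, -6.3592], 'torque': [0.0469, -0.137, -0.0332], 'finger_gap': 0.0176}
```

View pics/side6.png

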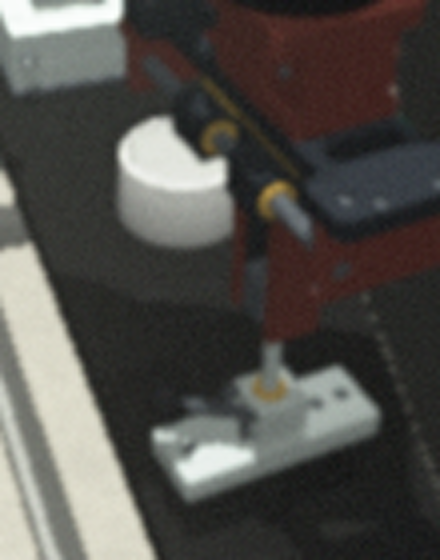

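The side view shows the gauge hanging level off the table, and the force reads 6.4 N, which matches its weight. Carrying it back and across.

{"api": "carry_out", "payload": {
  "slide": [
    [-0.2, 0, 0.6],
    [-0.6, 0, 1.2],
    [-0.9, 0.1, 1.8],
    [-1.0, 0.4, 2.2],
    [-1.0, 1.0, 2.2]
  ],
  "spin": [0, 0, 0, 0, -0.2],
  "claw": [15, 15, 15, 15, 15]
}}

```text
time_s: 7.35
position: [0.4336, -0.1639, 0.1898]
orientation: [0.662, 0.749, 0.001, 0.003]
contact_force: [0.2, 0.2, -5.3]
finger_gap: 0.0174
```

{"api": "carry_out", "payload": {
  "slide": [
    [0, 0.8, 0],
    [0, 1.7, 0],
    [0, 2.7, 0],
    [0, 3.7, 0],
    [0, 4.5, 0]
  ],
  "spin": [-0.2, -0.4, -0.5, -0.6, -0.6],
  "claw": [15, 15, 15, 15, 15]
}}

```text
time_s: 7.98
position: [0.4331, 0.0628, 0.1899]
orientation: [0.7, 0.714, 0.001, 0.003]
contact_force: [1.2, -0.9, -5.1]
finger_gap: 0.0177
```

{"api": "carry_out", "payload": {
  "slide": [
    [0, 0.6, 0],
    [0, 1.2, 0],
    [0, 1.7, 0],
    [0, 1.9, 0],
    [0, 1.9, 0]
  ],
  "spin": [0, 0, 0, 0, 0],
  "claw": [15, 15, 15, 15, 15]
}}

```text
time_s: 8.6
position: [0.4328, 0.1579, 0.1899]
orientation: [0.7, 0.714, 0.001, 0.003]
contact_force: [-0.8, -1.0, -6.3]
finger_gap: 0.0178
```

```bash
python3 - <<'E'
from cell import robot, imaging
from h import *; from meas import rect
o=robot.get_obs(); print({k:np.round(o[k],4).tolist() for k in("position","orientation","contact_force","torque","finger_gap")})
for n in ("side","wrist","scene"):
    c=imaging.capture(n); np.savez(f"cap_{n}7.npz",**c); cv2.imwrite(f"pics/{n}7.png",c["pixels"])
E
```

```text
{'position': [0.4328, 0.1579, 0.1899], 'orientation': [0.6998, 0.7144, 0.0005, 0.0027], 'contact_force': [-0.7646, -1.0389, -6.3118], 'torque': [0.0451, -0.1104, 0.0551], 'finger_gap': 0.0178}
```

View pics/wrist7.png

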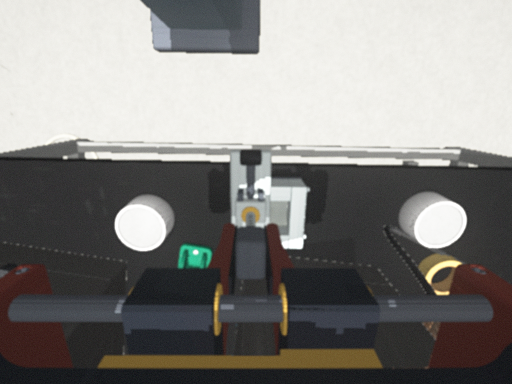

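View pics/scene7.png

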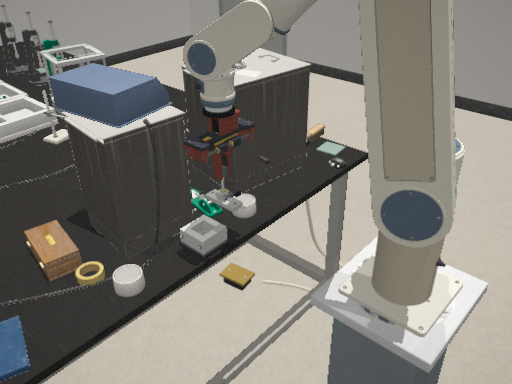

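View pics/side7.png

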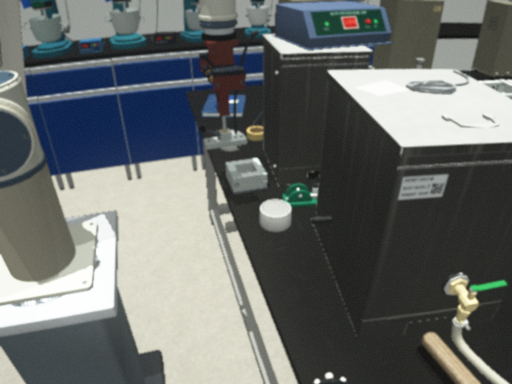

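The wrist view shows the gauge hanging at (250,195), with the mould at (290,210) partly hidden by it. Everything is clear. Now I'll refine the well centre by triangulating its mouth from the first pictures.

```bash
python3 - <<'E'
from h import *
from meas import rect
def holes(c,bx):
    X=cloud(c); g=c["pixels"].min(-1); m=np.zeros(g.shape,bool); m[bx[1]:bx[3],bx[0]:bx[2]]=1
    m&=(c["depth"]>0)&(abs(X[...,2]-.05)<.006)&(g>100)
    cs,h=cv2.findContours(m.astype(np.uint8),cv2.RETR_CCOMP,cv2.CHAIN_APPROX_NONE)
    k=max([k for k in range(len(cs)) if h[0][k][3]>=0],key=lambda k:len(cs[k])); return cs[k].reshape(-1,2)
def quad(q):
    r=cv2.approxPolyDP(cv2.convexHull(q),4,True).reshape(-1,2); return r
a=dict(np.load("cap_scene.npz"));b=dict(np.load("cap_side.npz"))
ha=holes(a,(178,214,230,254)); hb=holes(b,(220,152,272,198))
def cen(q): M=cv2.moments(q); return np.array([M['m10']/M['m00'],M['m01']/M['m00']])
ca,cb=cen(ha),cen(hb); print(ca,cb,tri(a,ca,b,cb), plane(a,ca,.05),plane(b,cb,.05))
# gauge head top centre likewise
def top(c,bx,z):
    X=cloud(c);m=np.zeros(X.shape[:2],bool); m[bx[1]:bx[3],bx[0]:bx[2]]=1; m&=(c["depth"]>0)&(abs(X[...,2]-z)<.004); v,u=np.nonzero(m); return np.array([u.mean(),v.mean()])
ta,tb=top(a,(278,150,318,194),.106),top(b,(262,240,328,308),.106); print("head",tri(a,ta,b,tb))
# mould rim mean from depth clouds, both views and w1 (outer edges)
for n in("scene","side","w1"):
    c=dict(np.load(f"cap_{n}.npz"));X=cloud(c); m=(c["depth"]>0)&(abs(X[...,2]-.05)<.006)&(abs(X[...,0]-.489)<.06)&(abs(X[...,1]-.187)<.07)&(c["pixels"].min(-1)>100)
    P=X[m]; print(n,np.percentile(P,[1,99],axis=0).round(4)[:,:2].tolist(), np.percentile(P,[1,99],axis=0).mean(0).round(4))
E
```

```text
[202.7320442  228.04696133] [245.15023474 168.60446009] [[0.49004837 0.18746572 0.04768482]] [[0.48804644 0.18939693 0.05      ]] [[0.48873663 0.18303883 0.05      ]]
head [[ 0.48457537 -0.21133143  0.10180711]]
scene [[0.4448, 0.1426], [0.5362, 0.2332]] [0.4905 0.1879 0.0491]
side [[0.4447, 0.1396], [0.5337, 0.2305]] [0.4892 0.185  0.0491]
w1 [[0.4446, 0.1405], [0.5224, 0.229]] [0.4835 0.1847 0.0476]
```

```bash
python3 - <<'E'
from h import *
t=np.array([.4328,.1579,.1899])
for n in("scene","side"):
    c=dict(np.load(f"cap_{n}7.npz"));X=cloud(c)-t
    m=(c["depth"]>0)&(abs(X[...,0])<.1)&(abs(X[...,1])<.13)&(X[...,2]>-.06)&(X[...,2]<.35)
    if n=="scene": m&=(X[...,0]<.09)
    P=X[m]
    for z in np.arange(-.06,.34,.03):
        q=P[(P[:,2]>=z)&(P[:,2]<z+.03)]
        if len(q)>10: print(n,round(z,2),len(q),np.percentile(q[:,:2],[1,99],axis=0).round(3).tolist())
E
```

```text
scene -0.06 363 [[-0.049, -0.019], [0.051, 0.019]]
scene -0.03 160 [[-0.054, -0.011], [0.015, 0.014]]
scene 0.0 39 [[-0.054, -0.016], [0.008, 0.013]]
scene 0.03 186 [[-0.013, -0.018], [0.01, 0.02]]
scene 0.06 192 [[-0.013, -0.021], [0.011, 0.023]]
scene 0.09 266 [[-0.035, -0.077], [0.029, 0.082]]
scene 0.12 909 [[-0.035, -0.082], [0.032, 0.09]]
scene 0.15 713 [[-0.031, -0.086], [0.03, 0.09]]
scene 0.18 336 [[-0.038, -0.036], [0.026, 0.039]]
scene 0.21 349 [[-0.041, -0.022], [0.021, 0.042]]
scene 0.24 474 [[-0.04, -0.02], [0.018, 0.048]]
scene 0.27 460 [[-0.041, -0.032], [0.016, 0.061]]
scene 0.3 516 [[-0.075, -0.057], [0.018, 0.07]]
scene 0.33 536 [[-0.097, -0.065], [0.021, 0.072]]
side -0.06 414 [[-0.05, -0.02], [0.049, 0.016]]
side -0.03 202 [[-0.055, -0.015], [0.014, 0.011]]
side 0.0 53 [[-0.056, -0.016], [0.004, 0.004]]
side 0.03 156 [[-0.013, -0.02], [0.011, 0.016]]
side 0.06 154 [[-0.013, -0.024], [0.01, 0.017]]
side 0.09 183 [[-0.034, -0.083], [0.077, 0.129]]
side 0.12 665 [[-0.035, -0.09], [0.086, 0.128]]
side 0.15 640 [[-0.032, -0.09], [0.098, 0.125]]
side 0.18 514 [[-0.038, -0.043], [0.032, 0.007]]
side 0.21 495 [[-0.039, -0.039], [0.032, -0.001]]
side 0.24 601 [[-0.039, -0.04], [0.034, -0.001]]
side 0.27 177 [[-0.039, -0.038], [0.032, -0.003]]
```

The wide part of the hand passes about 12 mm from the hanging cable if I come in low, so I'll lower first and then move in.

{"api": "carry_out", "payload": {
  "slide": [
    [0, 0.1, -0.5],
    [0, 0.2, -1.0],
    [0.1, 0.4, -1.46],
    [0.5, 0.5, -1.46],
    [0.9, 0.56, -1.46]
  ],
  "spin": [0, 0, 0, 0, 0],
  "claw": [15, 15, 15, 15, 15]
}}

```text
time_s: 9.38
position: [0.4784, 0.1843, 0.1165]
orientation: [0.701, 0.713, 0.0, 0.003]
contact_force: [0.4, 1.1, -6.2]
finger_gap: 0.0176
```

{"api": "carry_out", "payload": {
  "slide": [
    [0.15, 0.02, 0],
    [0.23, 0.02, 0],
    [0.23, 0.02, 0],
    [0.23, 0.02, 0]
  ],
  "spin": [0, 0, 0, 0],
  "claw": [15, 15, 15, 15]
}}

```text
time_s: 9.88
position: [0.4892, 0.1851, 0.1165]
orientation: [0.701, 0.713, -0.0, 0.002]
contact_force: [0.4, -0.5, -5.7]
finger_gap: 0.0176
```

```bash
python3 - <<'E'
from cell import robot, imaging
from h import *; from meas import rect
o=robot.get_obs(); print({k:np.round(o[k],4).tolist() for k in("position","orientation","contact_force","torque","finger_gap")})
for n,bx,s in (("side",(200,80,300,210),5),("wrist",(180,100,340,240),5),("scene",(160,160,260,260),6)):
    c=imaging.capture(n); np.savez(f"cap_{n}8.npz",**c); crop(c,*bx,s,f"pics/{n}8.png")
E
```

```text
{'position': [0.4892, 0.1851, 0.1165], 'orientation': [0.7007, 0.7135, -0.0002, 0.0024], 'contact_force': [0.4163, -0.5158, -5.7397], 'torque': [0.0945, -0.1222, 0.0032], 'finger_gap': 0.0176}
```

View pics/wrist8.png

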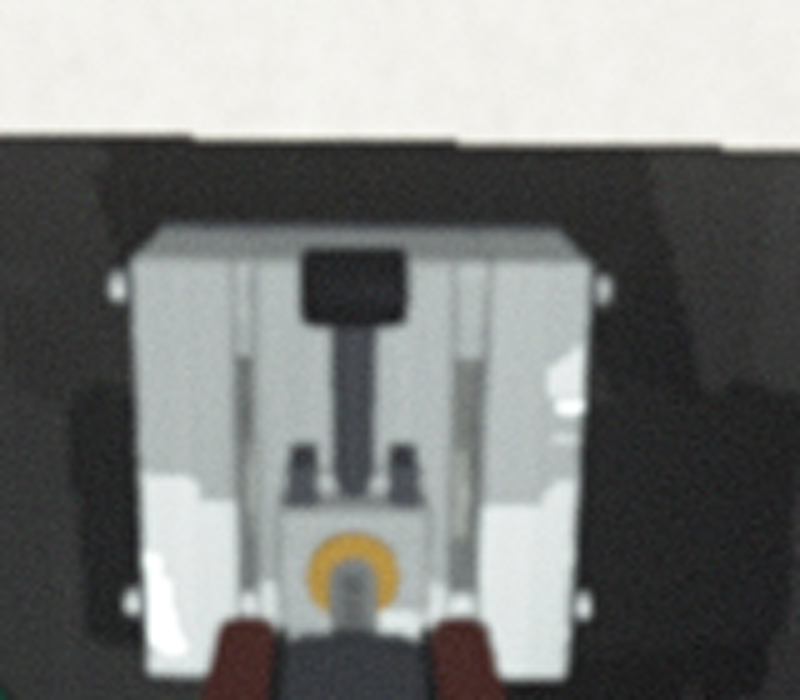

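View pics/scene8.png

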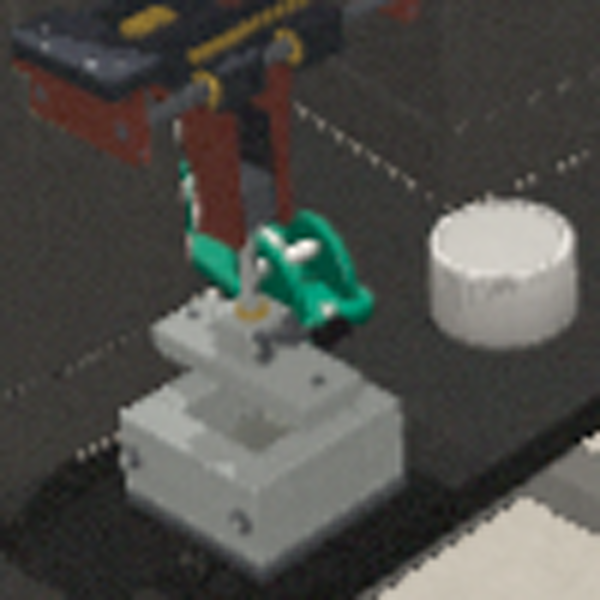

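View pics/side8.png

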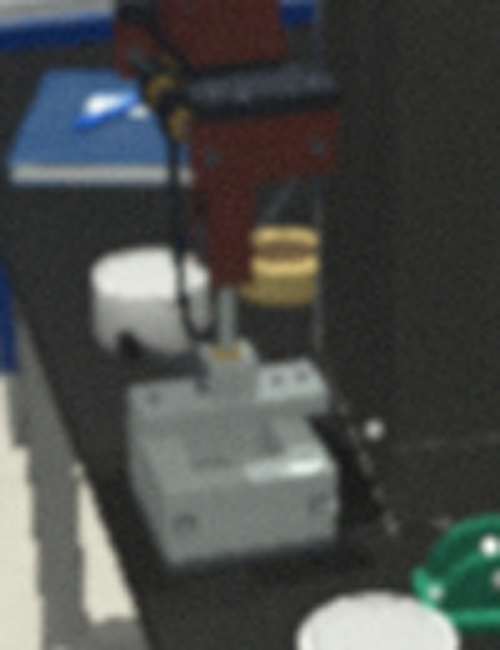

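The wrist view shows the bridge over the well with about equal gaps on both sides: left slot near crop x 246, right slot near crop x 467. I'll measure the offset between them in this one camera.

```bash
python3 - <<'E'
from h import *; from meas import rect
for n in("wrist","scene","side"):
    c=dict(np.load(f"cap_{n}8.npz"));X=cloud(c); g=c["pixels"]
    near=(c["depth"]>0)&(abs(X[...,0]-.489)<.065)&(abs(X[...,1]-.187)<.06)
    h=np.histogram(X[near][:,2],bins=np.arange(0,.15,.005))[0]; print(n,h)
    for nm,z,tol in(("rim",.05,.005),("base",.084,.005),("block",.104,.004)):
        m=near&(abs(X[...,2]-z)<tol); P=X[m]
        if len(P)>20: print("  ",nm,len(P),rect(P),"pct mid",(np.percentile(P,[1,99],axis=0).mean(0)).round(4),np.percentile(P,[1,99],axis=0).round(4)[:,:2].tolist(), "z",np.median(P[:,2]).round(4))
    m=near&(X[...,2]>.006)&(X[...,2]<.044)&(abs(X[...,0]-.489)<.022)&(abs(X[...,1]-.187)<.023); P=X[m]; print("   well z",np.percentile(P[:,2],[5,25,50,75,95]).round(4),len(P))
    # amber collar
    hsv=cv2.cvtColor(g,cv2.COLOR_BGR2HSV); m=near&(hsv[...,0]>12)&(hsv[...,0]<28)&(hsv[...,1]>120)&(X[...,2]<.12); print("   collar",m.sum(),X[m].mean(0).round(4))
E
```

```text
wrist [  82   97   68   37  253  134  153   95   97 3364   47    0    0   17
   17 1273  118   22  101  633  292  107  136  287   28   20    3    0
   18]
   rim 3411 (array([489.5, 186.7]), array([90.2, 90.2]), 0.8) pct mid [0.4886 0.1867 0.0482] [[0.4449, 0.1423], [0.5324, 0.2311]] z 0.0485
   base 784 (array([474.4, 185.2]), array([68. , 34.6]), 1.3) pct mid [0.4731 0.1851 0.0833] [[0.4411, 0.168], [0.5052, 0.2023]] z 0.0795
   block 359 (array([472.7, 185.3]), array([23.1, 53.2]), 88.8) pct mid [0.473  0.186  0.1039] [[0.448, 0.176], [0.498, 0.1961]] z 0.1014
   well z [0.0218 0.0222 0.0227 0.0231 0.0237] 69
   collar 93 [0.4871 0.1852 0.1012]
scene [251  86  69  66  76 108  84  87  88 174 186   0   0  19  52  82 175  18
  14  38  48  10  15  20   9   6   6   1   3]
   rim 360 (array([490.1, 188.1]), array([93.5, 91.1]), 1.9) pct mid [0.4894 0.1884 0.0494] [[0.4444, 0.1436], [0.5344, 0.2332]] z 0.0501
   base 224 (array([490.5, 186.8]), array([102.5,  38.5]), 1.7) pct mid [0.49   0.1869 0.0837] [[0.44, 0.1684], [0.5401, 0.2054]] z 0.0814
   block 54 (array([479. , 189.2]), array(
[... 168 characters left out ...]
902 0.1033]
side [356  74  67  72  60  96  97 103  97  78 266   0   0   5  62  67 221  21
  20  30  68  16  17  19  15   7   6   7   2]
   rim 344 (array([489.5, 181.7]), array([90.4, 85.1]), 0.7) pct mid [0.4894 0.1756 0.0497] [[0.4445, 0.1398], [0.5343, 0.2115]] z 0.0517
   base 250 (array([489.6, 183.8]), array([99.8, 39.2]), 0.0) pct mid [0.4893 0.1837 0.0837] [[0.4402, 0.1649], [0.5384, 0.2025]] z 0.0829
   block 77 (array([475.4, 182.9]), array([25.7, 55.3]), 89.6) pct mid [0.4773 0.1833 0.1039] [[0.4519, 0.1711], [0.5026, 0.1956]] z 0.1029
   well z [0.0252 0.026  0.0272 0.0284 0.0379] 16
   collar 0 [nan nan nan]<stdin>:11: RuntimeWarning: Mean of empty slice.
  ret = um.true_divide(
```

In the wrist view the mould centre is (489.5, 186.7) and the bridge is at y 185.2. In x they agree within 0.5 mm. I'll shift +1.5 mm in y. The mortar is roughly 25 mm below the rim. Lowering to the rim.

{"api": "carry_out", "payload": {
  "slide": [
    [0, 0.03, -0.1],
    [0, 0.03, -0.2],
    [0, 0.03, -0.26],
    [0, 0.03, -0.3],
    [0, 0.03, -0.34]
  ],
  "spin": [0, -0.04, -0.04, -0.04, -0.04],
  "claw": [15, 15, 15, 15, 15]
}}

```text
time_s: 10.65
position: [0.4898, 0.1869, 0.0996]
orientation: [0.703, 0.711, 0.0, 0.003]
contact_force: [-0.3, -1.5, 0.5]
finger_gap: 0.0182
```

{"api": "carry_out", "payload": {
  "slide": [
    [0, 0, -0.02],
    [0, 0, -0.04],
    [0, 0, -0.06],
    [0, 0, -0.08],
    [0, 0, -0.08]
  ],
  "spin": [0, 0, 0, 0, 0],
  "claw": [15, 15, 15, 15, 15]
}}

```text
time_s: 11.28
position: [0.4899, 0.1869, 0.0956]
orientation: [0.703, 0.711, 0.0, 0.003]
contact_force: [-0.8, -0.6, -0.0]
finger_gap: 0.0178
```

Force went from -5.7 to about 0 N, so the rim carries the gauge. Checking the seating.

```bash
cat > chk.py <<'E'
import sys
from cell import robot, imaging
from h import *; from meas import rect
k=sys.argv[1]
o=robot.get_obs(); print({q:np.round(o[q],4).tolist() for q in("time_s","position","orientation","contact_force","torque","finger_gap")})
for n,bx,s in (("side",(200,80,300,210),5),("wrist",(180,100,340,240),5),("scene",(160,160,260,260),6)):
    c=imaging.capture(n); np.savez(f"cap_{n}{k}.npz",**c); crop(c,*bx,s,f"pics/{n}{k}.png")
    X=cloud(c); near=(c["depth"]>0)&(abs(X[...,0]-.489)<.065)&(abs(X[...,1]-.187)<.06)
    for nm,z,tol in(("rim",.05,.005),("base",.064,.005)):
        P=X[near&(abs(X[...,2]-z)<tol)]
        if len(P)>20: print("  ",n,nm,len(P),rect(P),"z",np.median(P[:,2]).round(4))
    m=near&(abs(X[...,2]-.063)<.004)&(abs(X[...,1]-.187)<.02); P=X[m]
    A=np.c_[P,np.ones(len(P))]; f=np.linalg.lstsq(A[:,[0,1,3]],P[:,2],rcond=None)[0]; print("   tilt deg x,y",np.degrees(f[:2]).round(2))
E
python3 chk.py 9
```

```text
{'time_s': 11.275, 'position': [0.4899, 0.1869, 0.0956], 'orientation': [0.7031, 0.7111, 0.0002, 0.0027], 'contact_force': [-0.8331, -0.6052, -0.0182], 'torque': [-0.1445, 0.3255, -0.0237], 'finger_gap': 0.0178}
   side rim 275 (array([489.6, 184.3]), array([97.2, 92.6]), 2.4) z 0.0519
   side base 277 (array([489.8, 186. ]), array([99.7, 40.7]), 1.9) z 0.066
   tilt deg x,y [0.22 5.37]
   wrist rim 3939 (array([487. , 186.6]), array([94.3, 90.5]), 0.8) z 0.0485
   wrist base 1412 (array([473.6, 187.1]), array([67.7, 36.1]), 0.4) z 0.0625
   tilt deg x,y [ 0.09 -0.37]
   scene rim 324 (array([491.3, 186.8]), array([ 94.7, 101.2]), 89.3) z 0.0504
   scene base 247 (array([492.1, 188.1]), array([102. ,  40.4]), 0.4) z 0.0643
   tilt deg x,y [ 0.04 -1.6 ]
```

View pics/side9.png

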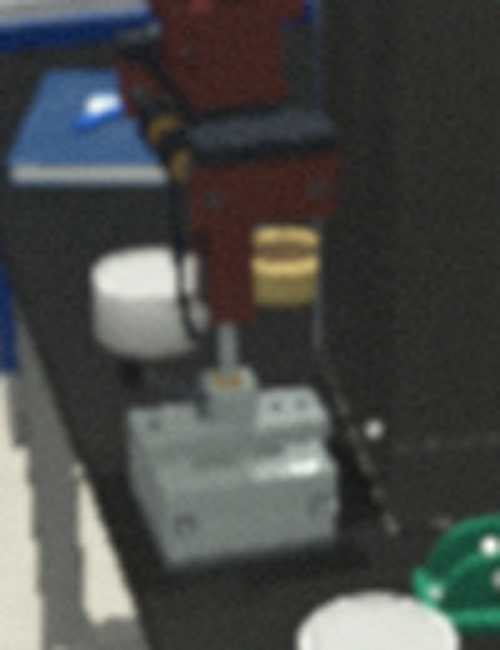

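View pics/wrist9.png

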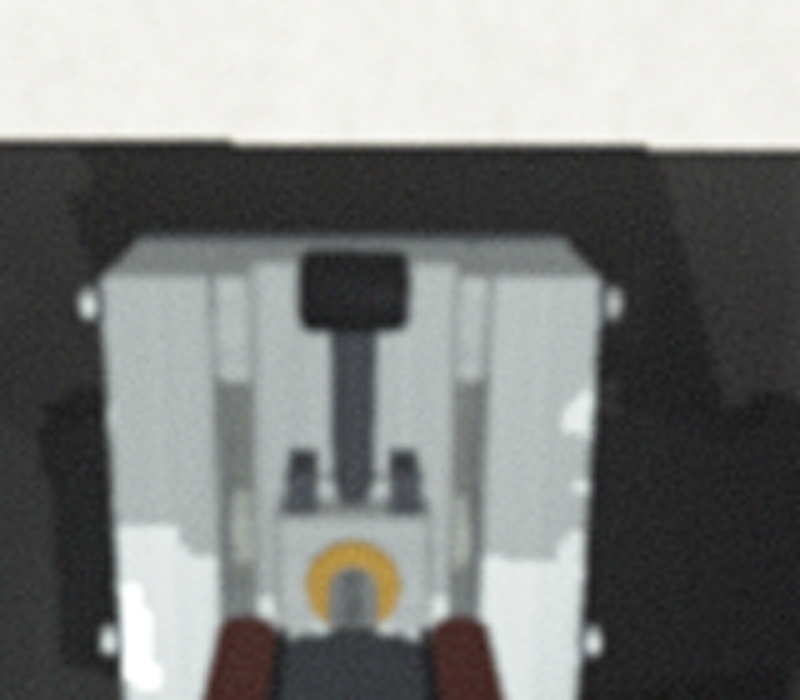

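Seated flat: base top is 14.0 mm above the rim in the wrist view, tilt about 0.1–0.4°. It is centred, with equal slots at crop x 232 and 473. Now lowering the probe, quickly for the first 20 mm and then in fine steps.

{"api": "carry_out", "payload": {
  "slide": [
    [0, 0, -0.08],
    [0, 0, -0.16],
    [0, 0, -0.24],
    [0, 0, -0.32],
    [0, 0, -0.4]
  ],
  "spin": [0, 0, 0, 0, 0],
  "claw": [15, 15, 15, 15, 15]
}}

```text
time_s: 12.05
position: [0.4899, 0.1868, 0.0753]
orientation: [0.703, 0.711, 0.0, 0.003]
contact_force: [-1.5, -1.9, 1.3]
finger_gap: 0.018
```

{"api": "carry_out", "payload": {
  "slide": [
    [0, 0, -0.02],
    [0, 0, -0.04],
    [0, 0, -0.05],
    [0, 0, -0.06],
    [0, 0, -0.06]
  ],
  "spin": [0, 0, 0, 0, 0],
  "claw": [15, 15, 15, 15, 15]
}}

```text
time_s: 12.68
position: [0.4899, 0.1868, 0.0723]
orientation: [0.703, 0.711, 0.0, 0.003]
contact_force: [-1.2, -1.8, 1.1]
finger_gap: 0.0178
```

{"api": "carry_out", "payload": {
  "slide": [
    [0, 0, -0.01],
    [0, 0, -0.02],
    [0, 0, -0.03],
    [0, 0, -0.04],
    [0, 0, -0.04]
  ],
  "spin": [0, 0, 0, 0, 0],
  "claw": [15, 15, 15, 15, 15]
}}

```text
time_s: 13.3
position: [0.4899, 0.1868, 0.0702]
orientation: [0.703, 0.711, 0.0, 0.003]
contact_force: [-0.7, -2.4, 0.3]
finger_gap: 0.0181
```

{"api": "carry_out", "payload": {
  "slide": [
    [0, 0, -0.01],
    [0, 0, -0.01],
    [0, 0, -0.02],
    [0, 0, -0.02],
    [0, 0, -0.02]
  ],
  "spin": [0, 0, 0, 0, 0],
  "claw": [15, 15, 15, 15, 15]
}}

```text
time_s: 13.92
position: [0.4898, 0.1868, 0.0691]
orientation: [0.703, 0.711, 0.0, 0.003]
contact_force: [-0.2, -1.9, 0.2]
finger_gap: 0.0178
```

```bash
python3 - <<'E'
from cell import robot
import numpy as np
o=robot.get_obs(); print({k:np.round(o[k],4).tolist() for k in("position","contact_force","torque")})
E
```

```text
{'position': [0.4898, 0.1868, 0.0691], 'contact_force': [-0.2336, -1.8656, 0.2097], 'torque': [-0.231, 0.2439, 0.0015]}
```

{"api": "carry_out", "payload": {
  "slide": [
    [0, 0, -0.01],
    [0, 0, -0.01],
    [0, 0, -0.02],
    [0, 0, -0.02]
  ],
  "spin": [0, 0, 0, 0],
  "claw": [15, 15, 15, 15]
}}

```text
time_s: 14.42
position: [0.4899, 0.1868, 0.0681]
orientation: [0.703, 0.711, 0.0, 0.003]
contact_force: [-0.2, -2.7, 0.8]
finger_gap: 0.0179
```

{"api": "carry_out", "payload": {
  "slide": [
    [0, 0, -0.01],
    [0, 0, -0.01],
    [0, 0, -0.02],
    [0, 0, -0.02]
  ],
  "spin": [0, 0, 0, 0],
  "claw": [15, 15, 15, 15]
}}

```text
time_s: 14.92
position: [0.4899, 0.1869, 0.0673]
orientation: [0.703, 0.711, 0.0, 0.003]
contact_force: [-1.7, -1.8, 3.9]
finger_gap: 0.018
```

{"api": "carry_out", "payload": {
  "slide": [
    [0, 0, 0],
    [0, 0, -0.01],
    [0, 0, -0.01]
  ],
  "spin": [0, 0, 0],
  "claw": [15, 15, 15]
}}

```text
time_s: 15.3
position: [0.49, 0.1869, 0.0672]
orientation: [0.703, 0.711, 0.0, 0.003]
contact_force: [-2.4, -1.8, 7.3]
finger_gap: 0.0179
```

Contact is confirmed: z stopped at 0.0672 m while the force rose to 7 N. The 31 mm of travel means about 25 mm of depth, which agrees with the cameras. Opening the jaws in place, then rising.

{"api": "carry_out", "payload": {
  "slide": [
    [0, 0, 0],
    [0, 0, 0],
    [0, 0, 0],
    [0, 0, 0],
    [0, 0, 0]
  ],
  "spin": [0, 0, 0, 0, 0],
  "claw": [25, 35, 45, 45, 45]
}}

```text
time_s: 15.92
position: [0.49, 0.1869, 0.0672]
orientation: [0.703, 0.711, 0.0, 0.003]
contact_force: [-0.6, -0.1, 0.1]
finger_gap: 0.0396
```

{"api": "carry_out", "payload": {
  "slide": [
    [0, 0, 0.1],
    [0, 0, 0.3],
    [0, 0, 0.6],
    [0, 0, 0.9],
    [0, 0, 1.0]
  ],
  "spin": [0, 0, 0, 0, 0],
  "claw": [45, 45, 45, 45, 45]
}}

```text
time_s: 16.55
position: [0.4908, 0.1872, 0.1189]
orientation: [0.703, 0.711, 0.001, 0.003]
contact_force: [-0.2, 0.1, 0.2]
finger_gap: 0.0396
```

```bash
python3 chk.py 10
```

```text
{'time_s': 16.55, 'position': [0.4908, 0.1872, 0.1189], 'orientation': [0.703, 0.7112, 0.0014, 0.0033], 'contact_force': [-0.1635, 0.0879, 0.19], 'torque': [0.0725, -0.1484, -0.0407], 'finger_gap': 0.0396}
   side rim 271 (array([492.6, 184.6]), array([93.5, 94.7]), 89.0) z 0.0518
   side base 275 (array([489.9, 185.3]), array([37.7, 99.2]), 89.8) z 0.0656
   tilt deg x,y [0.2  4.92]
   wrist rim 3460 (array([486.7, 186.6]), array([93.8, 90.2]), 0.6) z 0.0485
   wrist base 1614 (array([489.6, 187.2]), array([99.4, 36. ]), 0.7) z 0.0624
   tilt deg x,y [0.02 0.01]
   scene rim 320 (array([489.3, 187.8]), array([94.5, 94. ]), 89.3) z 0.0501
   scene base 250 (array([490.9, 188.5]), array([101.5,  39.1]), 0.1) z 0.0641
   tilt deg x,y [ 0.12 -1.02]
```

View pics/wrist10.png

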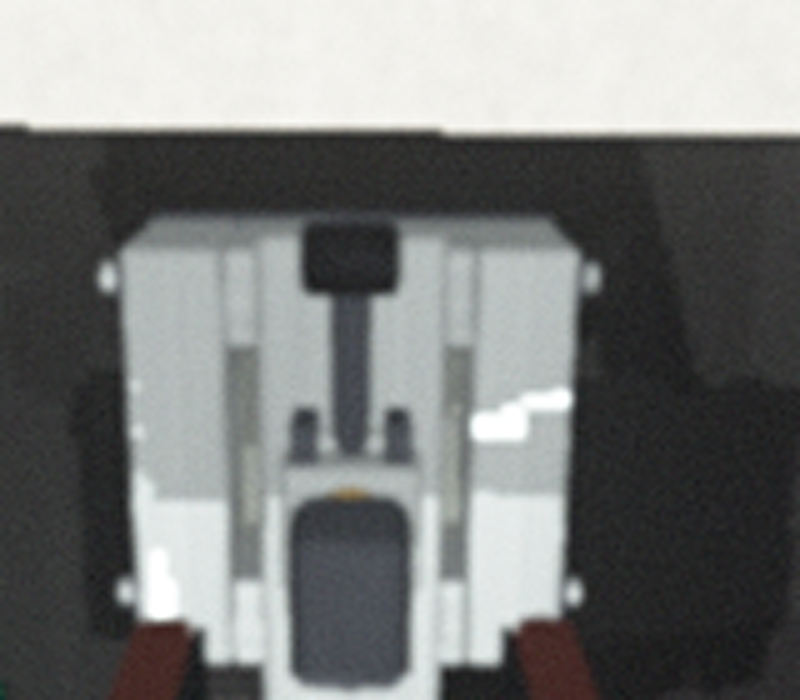

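View pics/scene10.png

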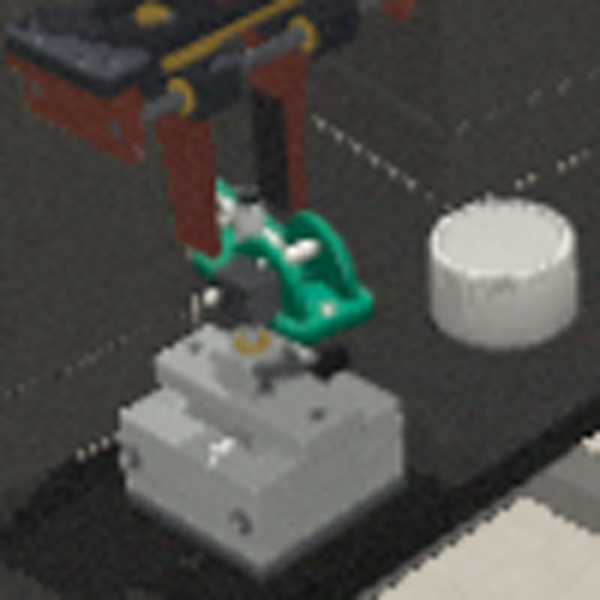

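View pics/side10.png

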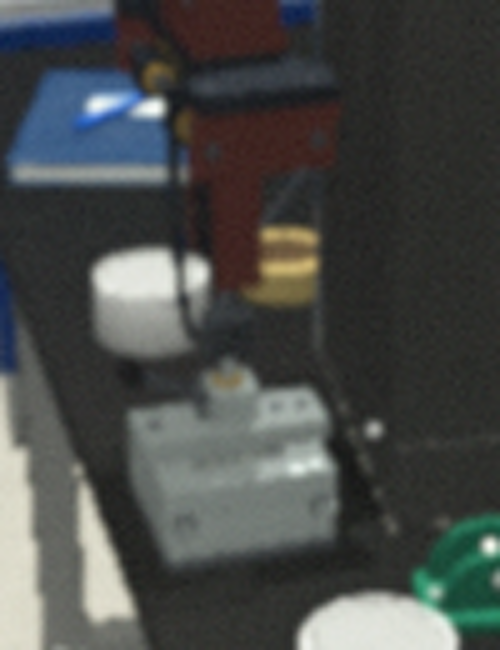

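The gauge stands at (489.6, 187.2), yaw 0.7°, with tilt under 0.1° in the wrist view. The probe stays down and the lever pad is at crop (350,255). Next I move back over the pad with the fingers closing.

{"api": "carry_out", "payload": {
  "slide": [
    [-0.2, 0, 0.05],
    [-0.5, 0, 0.05],
    [-0.8, 0, 0],
    [-1.06, 0, -0.1],
    [-1.06, 0, -0.2]
  ],
  "spin": [0, 0, 0, 0, 0],
  "claw": [45, 20, 0, 0, 0],
  "grip_force": 20
}}

```text
time_s: 17.32
position: [0.4357, 0.1868, 0.1071]
orientation: [0.703, 0.711, 0.0, 0.003]
contact_force: [0.1, -0.4, 0.4]
finger_gap: 0.0031
```

{"api": "carry_out", "payload": {
  "slide": [
    [0, 0, -0.1],
    [0, 0, -0.2],
    [0, 0, -0.3],
    [0, 0, -0.4],
    [0, 0, -0.4]
  ],
  "spin": [0, 0, 0, 0, 0],
  "claw": [0, 0, 0, 0, 0]
}}

```text
time_s: 17.95
position: [0.4355, 0.1867, 0.0866]
orientation: [0.703, 0.711, -0.0, 0.003]
contact_force: [-0.4, 0.0, -0.2]
finger_gap: 0.0004
```

```bash
python3 chk.py 11; python3 - <<'E'
from h import *
for n in("wrist","scene","side"):
    c=dict(np.load(f"cap_{n}11.npz"));X=cloud(c); p=c["pixels"].astype(int)
    m=(c["depth"]>0)&(p[...,2]>p[...,0]+25)&(p[...,2]>p[...,1]+20)&(abs(X[...,0]-.438)<.02)&(abs(X[...,1]-.187)<.03)&(X[...,2]>.09)&(X[...,2]<.2); P=X[m]
    print(n,m.sum(),np.percentile(P,[1,50,99],axis=0).round(4).tolist())
    m=(c["depth"]>0)&(p.max(-1)<75)&(abs(X[...,0]-.438)<.014)&(abs(X[...,1]-.187)<.012)&(X[...,2]>.075)&(X[...,2]<.108); P=X[m]
    if len(P): print("   pad",m.sum(),np.percentile(P,[2,50,98],axis=0).round(4).tolist())
E
```

```text
{'time_s': 17.95, 'position': [0.4355, 0.1867, 0.0866], 'orientation': [0.7028, 0.7114, -0.0002, 0.0025], 'contact_force': [-0.419, 0.0453, -0.1592], 'torque': [-0.0013, -0.1421, -0.0101], 'finger_gap': 0.0004}
   side rim 277 (array([492.5, 185.6]), array([93.4, 94.6]), 88.9) z 0.0517
   side base 278 (array([489.7, 186.2]), array([99.7, 39.8]), 0.3) z 0.0657
   tilt deg x,y [0.19 5.06]
   wrist rim 2594 (array([470.6, 186.3]), array([62.5, 90.3]), 0.9) z 0.0485
   wrist base 597 (array([456.9, 186.8]), array([35.8, 35.5]), 89.9) z 0.0623
   tilt deg x,y [ 0.71 -0.09]
   scene rim 329 (array([488.8, 188.3]), array([92.3, 95.6]), 88.8) z 0.0503
   scene base 249 (array([491.3, 188.5]), array([102.5,  39.5]), 1.9) z 0.0643
   tilt deg x,y [ 0.58 -1.11]
wrist 1069 [[0.4226, 0.1765, 0.1179], [0.4234, 0.185, 0.1501], [0.4243, 0.1975, 0.1653]]
   pad 13 [[0.4333, 0.1854, 0.0941], [0.434, 0.1861, 0.0977], [0.4358, 0.1891, 0.0995]]
scene 242 [[0.4222, 0.176, 0.1175], [0.427, 0.1954, 0.1544], [0.4458, 0.2132, 0.1945]]
   pad 23 [[0.435, 0.1816, 0.0914], [0.4389, 0.1895, 0.0992], [0.4475, 0.1944, 0.1039]]
side 123 [[0.4236, 0.1733, 0.122], [0.4335, 0.1778, 0.1442], [0.4431, 0.1812, 0.1672]]
   pad 33 [[0.434, 0.1766, 0.0925], [0.4392, 0.1813, 0.1007], [0.4503, 0.1923, 0.1053]]
```

View pics/wrist11.png

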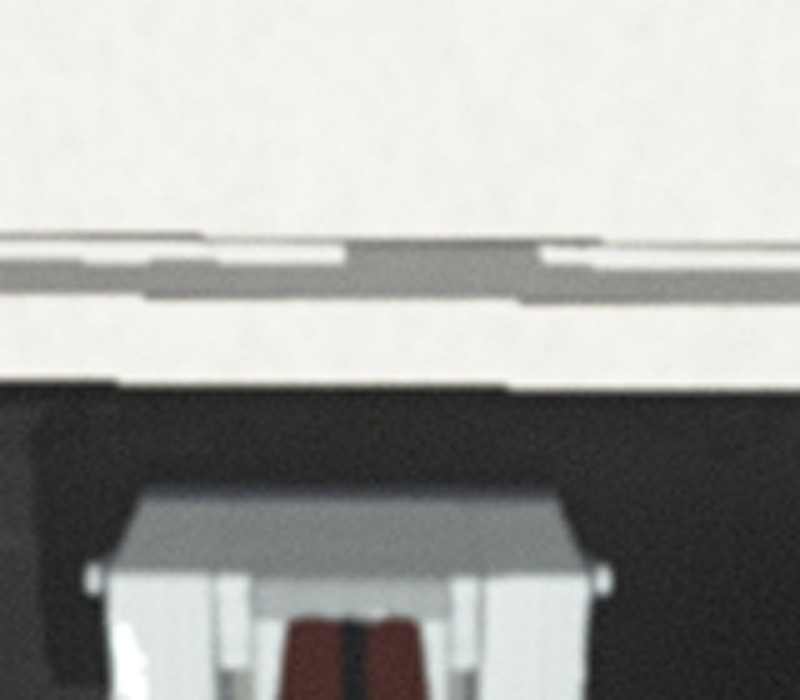

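View pics/scene11.png

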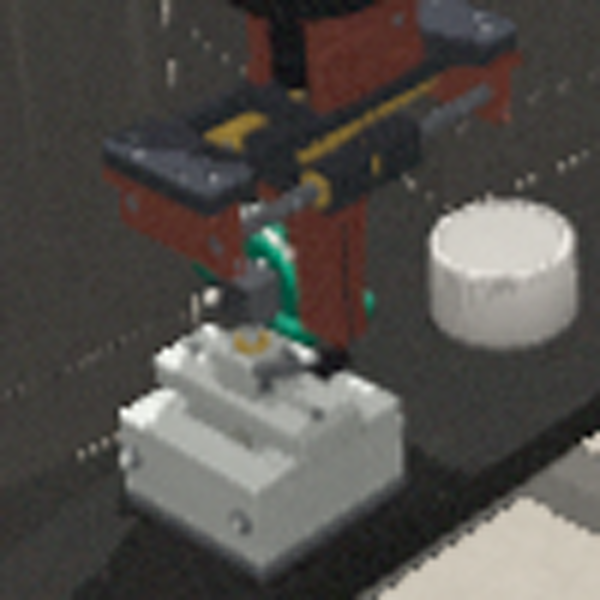

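View pics/side11.png

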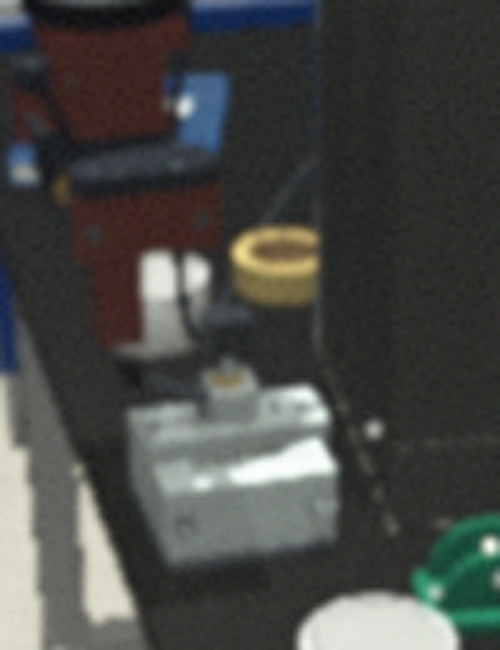

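The fingers are shut above the pad: finger ends at z about 0.117, x from 0.424 to 0.446. The pad is at about (0.439, 0.187), top near 0.103. Pressing down and following the arc outwards.

{"api": "carry_out", "payload": {
  "slide": [
    [0.05, 0, -0.12],
    [0.06, 0, -0.22],
    [0.05, 0, -0.28],
    [0.03, 0, -0.34],
    [0.0, 0, -0.4]
  ],
  "spin": [0, 0, 0, 0, 0],
  "claw": [0, 0, 0, 0, 0]
}}

```text
time_s: 18.73
position: [0.4355, 0.1868, 0.0669]
orientation: [0.703, 0.711, 0.0, 0.003]
contact_force: [-1.1, -0.8, 1.6]
finger_gap: 0.0006
```

{"api": "carry_out", "payload": {
  "slide": [
    [-0.01, 0, -0.05],
    [-0.02, 0, -0.1],
    [-0.03, 0, -0.14],
    [-0.04, 0, -0.18],
    [-0.04, 0, -0.2]
  ],
  "spin": [0, 0, 0, 0, 0],
  "claw": [0, 0, 0, 0, 0]
}}

```text
time_s: 19.35
position: [0.4335, 0.1868, 0.0568]
orientation: [0.703, 0.711, 0.0, 0.003]
contact_force: [-1.1, 0.1, 1.0]
finger_gap: 0.0006
```

{"api": "carry_out", "payload": {
  "slide": [
    [0, 0, -0.02],
    [0, 0, -0.04],
    [0, 0, -0.05],
    [0, 0, -0.06],
    [0, 0, -0.06]
  ],
  "spin": [0, 0, 0, 0, 0],
  "claw": [0, 0, 0, 0, 0]
}}

```text
time_s: 19.98
position: [0.4335, 0.1868, 0.0539]
orientation: [0.703, 0.711, 0.0, 0.003]
contact_force: [-1.6, 0.6, 2.6]
finger_gap: 0.0004
```

{"api": "carry_out", "payload": {
  "slide": [
    [0, 0, -0.01],
    [0, 0, -0.02],
    [0, 0, -0.02],
    [0, 0, -0.02]
  ],
  "spin": [0, 0, 0, 0],
  "claw": [0, 0, 0, 0]
}}

```text
time_s: 20.48
position: [0.4336, 0.1869, 0.0533]
orientation: [0.703, 0.711, 0.0, 0.003]
contact_force: [-2.8, -0.9, 8.7]
finger_gap: 0.0004
```

{"api": "carry_out", "payload": {
  "slide": [
    [0, 0, -0.01],
    [0, 0, -0.01],
    [0, 0, -0.01]
  ],
  "spin": [0, 0, 0],
  "claw": [0, 0, 0]
}}

```text
time_s: 20.85
position: [0.4336, 0.1869, 0.0532]
orientation: [0.703, 0.711, 0.0, 0.003]
contact_force: [-2.9, -0.5, 8.8]
finger_gap: 0.0003
```

{"api": "carry_out", "payload": {
  "slide": [
    [0, 0, 0.1],
    [0, 0, 0.4],
    [-0.3, 0, 0.9],
    [-0.9, 0, 1.4],
    [-1.2, 0, 1.8]
  ],
  "spin": [0, 0, 0, 0, 0],
  "claw": [0, 0, 0, 0, 0]
}}

```text
time_s: 21.48
position: [0.3726, 0.1868, 0.1447]
orientation: [0.703, 0.711, 0.001, 0.003]
contact_force: [-0.5, 0.5, 0.1]
finger_gap: 0.0003
```

```bash
python3 chk.py 12; python3 - <<'E'
from h import *
for n in("wrist","scene","side"):
    c=dict(np.load(f"cap_{n}12.npz"));X=cloud(c); p=c["pixels"].astype(int)
    m=(c["depth"]>0)&(p.max(-1)<85)&(X[...,0]>.42)&(X[...,0]<.452)&(abs(X[...,1]-.187)<.012)&(X[...,2]>.068)&(X[...,2]<.12); P=X[m]
    if len(P): print(n,"pad",m.sum(),np.percentile(P,[2,50,98],axis=0).round(4).tolist())
    m=(c["depth"]>0)&(abs(X[...,0]-.489)<.02)&(abs(X[...,1]-.187)<.02)&(X[...,2]>.105)&(X[...,2]<.14); P=X[m]
    if len(P): print(n,"head",m.sum(),np.percentile(P,[2,50,98],axis=0).round(4).tolist())
E
```

```text
{'time_s': 21.475, 'position': [0.3726, 0.1868, 0.1447], 'orientation': [0.7027, 0.7115, 0.0005, 0.0028], 'contact_force': [-0.4772, 0.5179, 0.0836], 'torque': [0.0633, -0.1505, -0.0055], 'finger_gap': 0.0003}
   side rim 277 (array([491.6, 184.4]), array([94.7, 89.4]), 1.4) z 0.0518
   side base 276 (array([489.3, 184.9]), array([99.6, 37.4]), 2.2) z 0.0658
   tilt deg x,y [0.06 5.06]
   wrist rim 764 (array([461.4, 186.5]), array([34.9, 90.3]), 0.5) z 0.0485
   tilt deg x,y [0. 0.]
   scene rim 335 (array([488.7, 187.3]), array([94.5, 93.7]), 89.7) z 0.0502
   scene base 210 (array([498.2, 187.9]), array([ 48.3, 118. ]), 82.8) z 0.0639
   tilt deg x,y [ 0.35 -2.5 ]
wrist head 42 [[0.4919, 0.1865, 0.1214], [0.4968, 0.1891, 0.1225], [0.5003, 0.1916, 0.1233]]
scene pad 23 [[0.4295, 0.1805, 0.0715], [0.4336, 0.1897, 0.0779], [0.4395, 0.1959, 0.0836]]
scene head 94 [[0.4776, 0.179, 0.1054], [0.4853, 0.1913, 0.1193], [0.5031, 0.1987, 0.1253]]
side pad 32 [[0.4286, 0.1778, 0.0744], [0.4353, 0.1832, 0.0809], [0.4499, 0.1924, 0.0845]]
side head 105 [[0.4773, 0.1755, 0.1066], [0.4887, 0.1798, 0.1189], [0.5022, 0.192, 0.1274]]
```

View pics/wrist12.png

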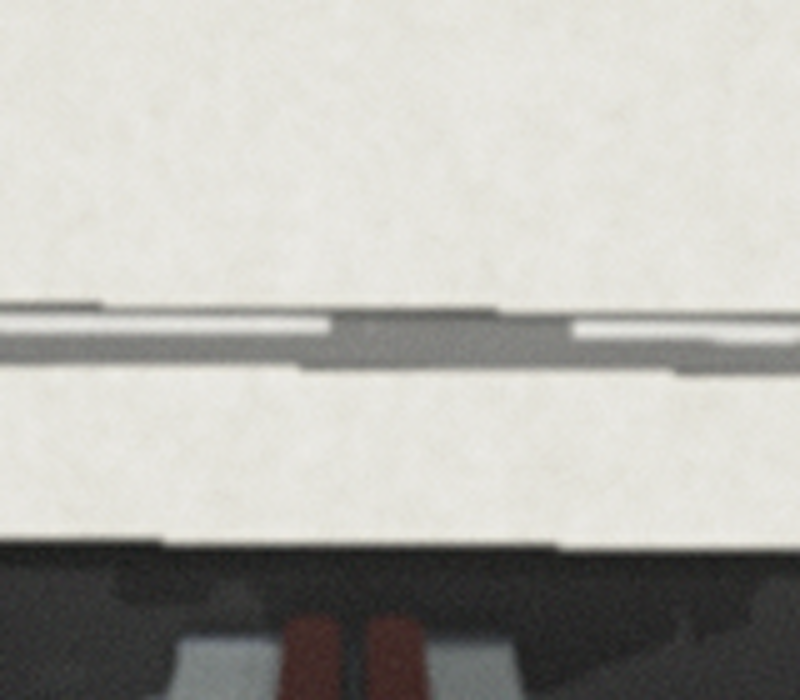

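View pics/scene12.png

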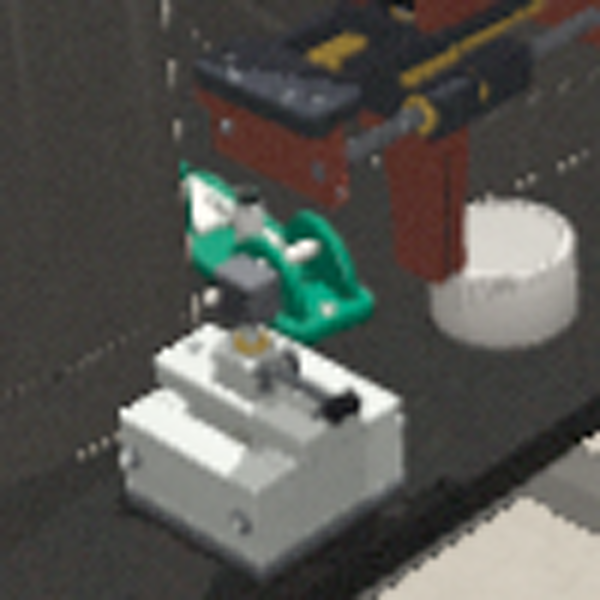

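View pics/side12.png

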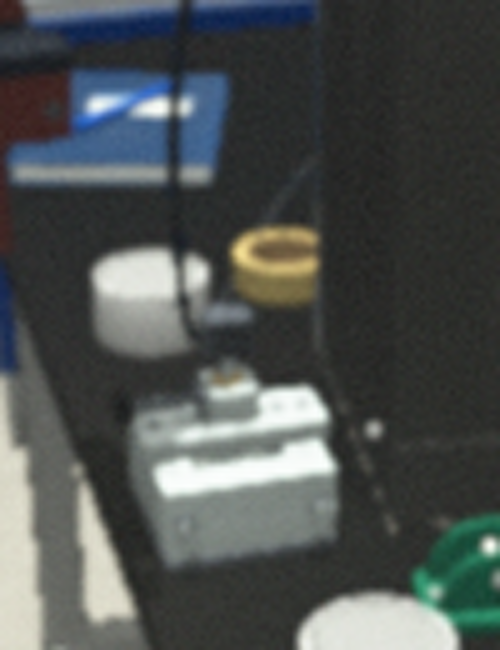

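The lever looks down in the scene view, with its pad at crop (342,403). Its depth reads 1–2 mm high, so I'll view the lever from above with the wrist camera before deciding if it's fully home.

{"api": "carry_out", "payload": {
  "slide": [
    [0.3, 0, 0.4],
    [0.8, 0, 0.5],
    [1.3, 0, 0.5],
    [1.8, 0, 0.4],
    [1.8, 0, 0.4]
  ],
  "spin": [0, 0, 0, 0, 0],
  "claw": [0, 0, 0, 0, 0]
}}

```text
time_s: 22.25
position: [0.4658, 0.1872, 0.1636]
orientation: [0.703, 0.711, 0.002, 0.003]
contact_force: [-0.4, -0.3, -0.1]
finger_gap: 0.0006
```

```bash
cat > lev.py <<'E'
import sys
from h import *
n=sys.argv[1]
c=dict(np.load(f"cap_{n}.npz"));X=cloud(c); p=c["pixels"].astype(int)
ok=(c["depth"]>0)&(abs(X[...,1]-.187)<.018)
base=X[ok&(abs(X[...,2]-.063)<.0025)&(X[...,0]<.475)]; zb=np.median(base[:,2]); print("base z",zb.round(4),len(base))
for x in np.arange(.424,.48,.004):
    q=X[ok&(abs(X[...,1]-.187)<.006)&(X[...,0]>=x)&(X[...,0]<x+.004)&(X[...,2]>.066)&(X[...,2]<.12)]
    if len(q): print(round(x,3),len(q),"z above base top mm",((np.percentile(q[:,2],[10,50,90])-zb)*1000).round(1), "y",q[:,1].mean().round(4))
E
python3 chk.py 13; echo now; python3 lev.py wrist13; echo before fold; python3 lev.py wrist10
```

```text
{'time_s': 22.25, 'position': [0.4658, 0.1872, 0.1636], 'orientation': [0.7029, 0.7113, 0.0016, 0.0033], 'contact_force': [-0.4392, -0.2996, -0.1415], 'torque': [0.0645, -0.1308, -0.0314], 'finger_gap': 0.0006}
   side rim 278 (array([490.7, 182.5]), array([96.2, 88.8]), 5.1) z 0.0518
   side base 270 (array([489.8, 184.5]), array([99.7, 37.2]), 1.3) z 0.0657
   tilt deg x,y [0.04 5.93]
   wrist rim 2584 (array([486.7, 186.7]), array([93.5, 90.1]), 0.6) z 0.0485
   wrist base 966 (array([479.4, 187.1]), array([79.4, 36. ]), 0.6) z 0.0624
   tilt deg x,y [-0.14  0.08]
   scene rim 344 (array([489.9, 187.3]), array([93.8, 97.5]), 89.2) z 0.0503
   scene base 202 (array([490.8, 188.7]), array([103.9,  39.3]), 0.1) z 0.064
   tilt deg x,y [ 0.24 -0.49]
now
base z 0.0625 702
0.428 60 z above base top mm [13.3 16.1 17.6] y 0.187
0.432 46 z above base top mm [16.9 17.9 18.9] y 0.1872
0.436 32 z above base top mm [15.1 16.4 17.8] y 0.1868
0.44 26 z above base top mm [12.8 15.  16. ] y 0.1865
0.444 23 z above base top mm [13.3 14.7 15.9] y 0.1866
0.448 27 z above base top mm [13.3 14.9 16.1] 
[... 375 characters left out ...]
7 56. ] y 0.1869
before fold
base z 0.0625 895
0.432 70 z above base top mm [33.1 35.6 37. ] y 0.1871
0.436 86 z above base top mm [37.  37.9 38.8] y 0.187
0.44 64 z above base top mm [36.2 37.3 38.4] y 0.187
0.444 40 z above base top mm [30.5 32.2 36. ] y 0.1867
0.448 37 z above base top mm [27.6 29.6 31. ] y 0.1867
0.452 37 z above base top mm [25.1 27.4 28.8] y 0.1868
0.456 35 z above base top mm [22.5 25.2 26.2] y 0.1869
0.46 31 z above base top mm [21.7 23.3 24.2] y 0.1866
0.464 26 z above base top mm [19.5 20.8 22.2] y 0.1869
0.468 27 z above base top mm [17.6 18.6 19.6] y 0.187
0.472 45 z above base top mm [12.4 14.7 17.5] y 0.187
0.476 200 z above base top mm [15.2 43.3 55.1] y 0.187
```

View pics/wrist13.png

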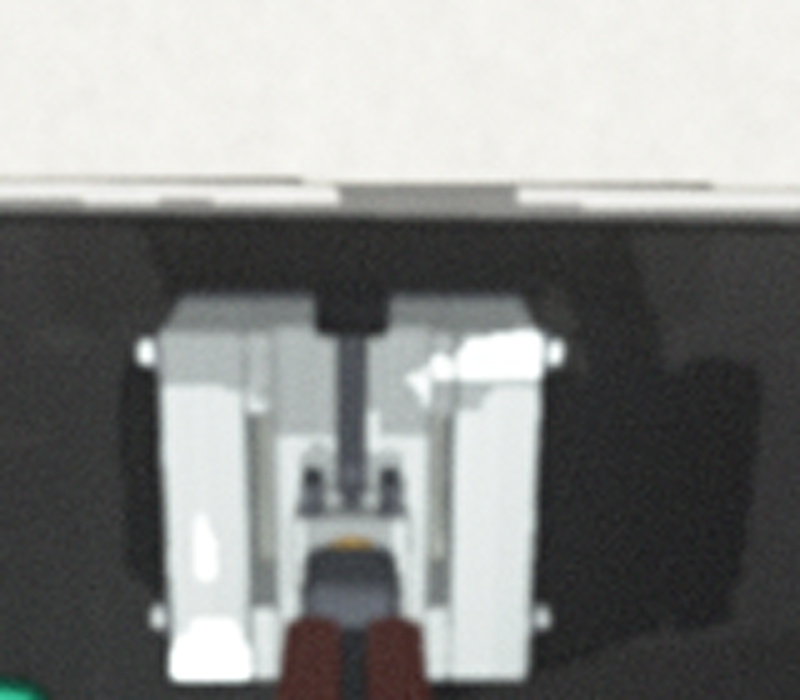

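The lever is level: the arm sits a constant 14.9 mm above the base top along its length, and the pad top is at 17.9 mm (18 expected). I'll check that the head height is unchanged, back away, and hand in.

```bash
python3 - <<'E'
from h import *
for n in("wrist10","wrist13","scene10","scene12","scene13","side10","side12","side13"):
    c=dict(np.load(f"cap_{n}.npz"));X=cloud(c); p=c["pixels"].astype(int)
    m=(c["depth"]>0)&(abs(X[...,0]-.489)<.012)&(abs(X[...,1]-.187)<.009)&(X[...,2]>.118)&(X[...,2]<.132)&(p[...,2]<p[...,0]+15); P=X[m]
    print(n,len(P),"head top z",np.percentile(P[:,2],[25,50,75]).round(4) if len(P) else None)
E
```

```text
wrist10 676 head top z [0.1214 0.122  0.1224]
wrist13 159 head top z [0.1208 0.1217 0.1222]
scene10 42 head top z [0.1222 0.1232 0.1247]
scene12 40 head top z [0.1212 0.1233 0.1243]
scene13 41 head top z [0.1222 0.1234 0.1244]
side10 41 head top z [0.1223 0.1254 0.1265]
side12 44 head top z [0.1226 0.125  0.1261]
side13 43 head top z [0.1226 0.1249 0.1259]
```

{"api": "carry_out", "payload": {
  "slide": [
    [-0.4, 0, 0.1],
    [-1.0, 0, 0.2],
    [-1.5, 0, 0.3],
    [-1.6, 0, 0.3],
    [-1.6, 0, 0.3]
  ],
  "spin": [0, 0, 0, 0, 0],
  "claw": [0, 0, 0, 0, 0]
}}

```text
time_s: 23.02
position: [0.3832, 0.1872, 0.1794]
orientation: [0.702, 0.712, 0.002, 0.003]
contact_force: [-0.1, 0.2, 0.3]
finger_gap: 0.0006
```

```bash
python3 - <<'E'
from cell import robot
print(robot.hand_in())
E
```

```text
the job is handed in; nothing more can be done
None
```

The gauge stands flat across the mould's rim with its probe on the mortar and the lever folded fully down. I handed the job in at 23.0 s; the hand-in gives no verdict.

**What I did:** I lifted the gauge by its thumb block and set it on the rim. I lowered the probe until the reported height stopped changing and the force rose to about 7 N. After releasing it, I pressed the lever pad down along its arc to the stop, at about 9 N, and backed the arm clear.

**Last checks:**
- **Position:** the bridge is within about 0.5 mm of the mould's centre and within about 0.5° of its sides. The base top is 14 mm above the rim, which means it sits flat.
- **Lever:** the arm is level along its length, and the pad top is 17.9 mm above the base top (18 expected).
- **Probe:** the head height did not change while the lever was folded. It puts the tip at about z = 23.5 mm, and the mortar surface reads about 24 mm, so they agree within the cameras' error.

**What disagreed:**
- **Finger ends:** they sit about 28–30 mm above the reported TCP, so the first grasp closed just above the head without moving it. I went 28 mm lower and the second grasp held.
- **Tilt reading:** the side camera shows about 5–6° of tilt about one axis. I put this down to its poor viewing angle, because the wrist view shows at most 0.15°.

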